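Load a sample jar and index the specimen wheel under the stereo microscope

ROBOT

A 6-joint arm with a two-finger parallel gripper is mounted at the origin on the work surface. World frame = base frame: x ahead of the robot, y to its left, z up, the work surface at z = 0. Lengths are in m, angles in rad, forces in N, time in s.
With the tool pointing down it reaches from about 0.35 to 0.775 m from the base axis. Payload 7.3 kg.
Tool frame: the origin (TCP) lies between the finger pads; the fingertips stand 17 mm ahead of it and the grasp point (between the pads) lies 2 mm behind it; z points along the fingers, y is the direction in which the jaws open and shut (so a half turn about z gives the same grasp; the last joint's range is limited). The gripper opens to 92 mm and grips with 3 to 60 N. Pads are 19 mm wide; open, the fingers measure 130 mm over their backs; the gripper's body (75 mm by 190 mm) begins 47 mm behind the grasp point.
Start: joints at [1.183, 0.342, 1.524, -0, 1.275, -0.146], TCP at [0.126, 0.51, 0.244] pointing down, gripper open.
Joint ranges: [-2.53, 2.53], [-0.77, 2.02], [0.04, 2.7], [-1, 4.14], [0.28, 2.66], [-3.11, 3.11]. Speed limits (rad/s): [2.57, 2.57, 3.14, 3.14, 3.14, 3.14].

INTERFACE

Orientations are given as [roll, pitch, yaw] about the fixed x, y, z axes, in that order (R = Rz(yaw) Ry(pitch) Rx(roll)).
In Python, from cell import sensors, vision, hand_in gives the robot as it stands.
- The arm moves only by the tool step_arm, never from a script. Its argument "series" is a list of rows, each a list of 5 numbers: the opening, from 0 (shut) to 1 (fully open), then the shift along the world's x, y, z each as a share of 25 mm, from -1 to 1, then the turn about the world's z as a share of 0.08 rad, from -1 to 1. A call has 1 to 12 rows; each row shifts and turns the commanded pose from where the row before left it; what a row does not reach is not made up. A row lasts 1/10 s, in which the tool goes at most 50 mm and 8.59 degrees, less where a joint would pass 70% of its speed; a pose out of reach is approached as far as the arm can. A call with a number of a shift or a turn outside -1 to 1 is refused whole. A call with a gripper value outside its range is refused whole. The fingers move at their own pace and stop on an object; "squeeze" is the grip in N (left out, the last holds). Time passes only in rows, so rows that do not move let the fingers close. It gives the time, the measured TCP pose, the force and the opening at its end, in the units of the state.
- sensors.observe(): the state, without advancing time (a new reading comes with each control period).
- vision.read_camera(name): name is "scene" or "top" or "wrist"; returns a dict with "pixels" (384x512x3 uint8, blue, green, red), "range_z" (384x512 float32, m along the optical axis (not along the pixel's ray), 0 where there is no reading), "camera_matrix" (3x3 intrinsics, pixels), "pose" (4x4, takes a point from camera to world coordinates). Camera axes: x right, y down, z forward; pixel columns grow to the right and rows downward; lengths in m; the calibration is good to about 2 mm. The wrist camera is an equidistant fisheye: a pixel r from the principal point sees the ray r / f radians off the axis. A picture is of the moment at which its call begins.
- hand_in(): hands the job in, once; it reports no verdict.
The state is a dict: "time": time; "qpos": joint angles; "qvel": joint speeds; "joint_efforts": joint torques, N m; "tool_pos": TCP position; "tool_rot": TCP orientation; "contact_force": force on the tool from outside, world axes, zero at the start; "torque": the same for the moment, N m; "opening": finger opening in m.
Only numpy, scipy, OpenCV 4.12 (cv2) and the standard library are available. Lean on these libraries where they do the work, as an engineer would, in place of code of your own. Each camera call takes 0.05 s, during which the arm holds its last target.

TASK

Stand the yellow-lidded sample jar upright in the empty blue nest of the specimen wheel, setting it down gently. Then turn the wheel counter-clockwise (seen from above) by pushing one of its upright pegs until the spring catch drops into the notch in the rim, keep leaning on the wheel in that direction with about 10 N for a second to prove that it is locked, never pushing it harder than 20 N, and back away. Do not bump the microscope, and leave the other things on the bench where they are.

Things in the scene. Friction and masses are not known exactly. Their poses are not given: they have to be found in the camera images.
- jar_yellow_mid (a point): Centre (half-way up) of the loose glass sample jar with the yellow lid: 36 mm in diameter, 56 mm tall, 50 to 100 g, stands upright (point z up), 28 mm from its centre to its underside. Grip it round the body from above.
- jar_green_mid (a point): Centre of a like jar with a green lid, standing on the bench; a bystander.
- jar_white_mid (a point): Centre of a like jar with a white lid, standing on the bench; a bystander.
- wheel: Specimen wheel: a level aluminium disc, 130 mm radius, on a vertical axis. Origin on the axis at table level, z up, x axis towards the empty blue nest; disc top 34 mm up. Four nests 90 mm from the axis at 0 (blue, empty), 90, 180 and 270 degrees counter-clockwise from x; the three grey ones hold stones fixed in them, up to 64 mm above the table. Hub: 20 mm radius, 48 mm high.
- peg (a point): Half-way up one of the four upright steel pegs fixed on the wheel (the one at 225 degrees from the wheel's x axis), 56 mm above the table. The pegs, 14 mm in diameter, stand 120 mm from the axis at 45, 135, 225 and 315 degrees, from 34 to 79 mm above the table. Pushing one meets 2 to 5 N of drag; the wheel stays where it is left.
- nest (a point): Centre of the floor of the empty blue nest on the wheel, 34 mm above the table: a ring wall of 45 mm inner diameter, 3 mm thick and 16 mm high, in which the jar stands.
- catch (a joint): Spring catch: a brass plunger with a round nose in a grey housing on the index arm at the wheel's rim, sliding along the radius. About 0.0075 m when its nose rides on the cam along the rim, 0 when dropped fully into the notch. The wheel locks with its x axis along the microscope's y axis give or take 12 degrees (the index arm is clamped a little differently each time: find it by feel); a rigid wall stops it there, with about 2 mm of play.
- scope: The stereo microscope above the wheel, fixed to the same stand as the wheel. Origin on the wheel's axis at table level, z up; its objective (68 mm in diameter, lower end 190 mm above the table) hangs over the point 90 mm along its y axis from the wheel's axis, the head and eyepieces reach 450 mm up, the pillar stands 285 mm along y.
- dish: Open glass dish, 90 mm in diameter, 16 mm tall, on the bench; a bystander. Origin at the centre of its underside.
- glasses: Black spectacles lying on the bench, 135 mm wide, about 30 mm tall; a bystander.
- rinse_bottle: White bottle with a red cap, 54 mm in diameter, 100 mm tall; a bystander. Origin at the centre of its underside.
There are look-alikes about, which are no part of the job. Leave any purple look-alike of the part that bears jar_yellow_mid alone.

How it is judged:
By the outcome, as a careful person would: the job done as asked, in the order asked, and still so for the second after the job is handed in, with the robot touching nothing.
It also fails if it takes over 72 s, if anything falls off the work surface, if the arm or the gripper's body presses on something with over 40 N, if the wrist force passes 120 N, or if a joint passes its speed limit or range.

## Working session

There is one attempt and no reset: what is moved stays moved. The work goes in short steps, Python scripts to look and compute and a tool call to move; the robot and the scene stay as the last step left them, time stands still between calls to the robot, and variables do not carry over. Pictures are saved under pics/ and viewed, and the job is handed in when it is done.

Besides the shell and the picture viewer there is one more tool, called after "Emit:" in YAML: its name, and indented under it one key for each argument. step_arm: Moves the arm, as the interface text tells. Its arguments: {"type":"object","properties":{"series":{"type":"array","items":{"type":"array","items":{"type":"number","minimum":-1,"maximum":1}}},"squeeze":{"type":"number"}},"required":["series"]}

```bash
mkdir -p pics; ls; python3 - <<'E'
from cell import sensors, vision
import cv2, numpy as np, pickle
print(sensors.observe())
for n in ["scene","top","wrist"]:
    d=vision.read_camera(n); cv2.imwrite(f"pics/{n}0.png",d["pixels"]); pickle.dump(d,open(f"{n}0.pkl","wb"))
    print(n,d["camera_matrix"].tolist(),d["pose"].round(3).tolist())
E
```

```text
pics
{'time': 0.0, 'qpos': array([ 1.18298710e+00,  3.42701773e-01,  1.52499191e+00, -4.25710579e-05,
        1.27540036e+00, -1.46030623e-01]), 'qvel': array([-7.40366999e-05,  1.05092618e-03, -1.08089087e-03,  5.97665465e-04,
       -8.45310104e-04,  3.91856258e-04]), 'joint_efforts': array([-7.61681604e-04, -4.31236017e+01, -2.44213718e+01,  7.16509810e-02,
        5.60320972e-02, -9.54563370e-05]), 'tool_pos': array([0.12556417, 0.50937923, 0.24306458]), 'tool_rot': array([-3.14010132e+00, -1.78195026e-04,  2.89982634e+00]), 'contact_force': array([ 0.63119853, -0.0210167 ,  0.57568485]), 'torque': array([-0.02951275,  0.02683929, -0.01441192]), 'opening': 0.091644021324862}
scene [[474.391231127877, 0.0, 258.0169583643102], [0.0, 474.391231127877, 191.30050389135312], [0.0, 0.0, 1.0]] [[-0.857, 0.422, -0.294, 0.874], [0.515, 0.686, -0.515, 0.419], [-0.015, -0.593, -0.805, 1.046], [0.0, 0.0, 0.0, 1.0]]
top [[409.26158014977904, 0.0, 258.29076800269564], [0.0, 409.26158014977904, 184.85932917904438], [0.0, 0.0, 1.0]] [[-0.002, -0.988, 0.153, 0.385], [-0.999, 0.007, 0.032, -0.198], [-0.033, -0.152, -0.988, 0.979], [0.0, 0.0, 0.0, 1.0]]
wrist [[297.3186396354542, 0.0, 254.74199220281545], [0.0, 297.3186396354542, 189.5489060172663], [0.0, 0.0, 1.0]] [[0.24, 0.93, 0.279, 0.05], [0.971, -0.23, -0.071, 0.528], [-0.002, 0.288, -0.958, 0.384], [0.0, 0.0, 0.0, 1.0]]
```

View pics/scene0.png

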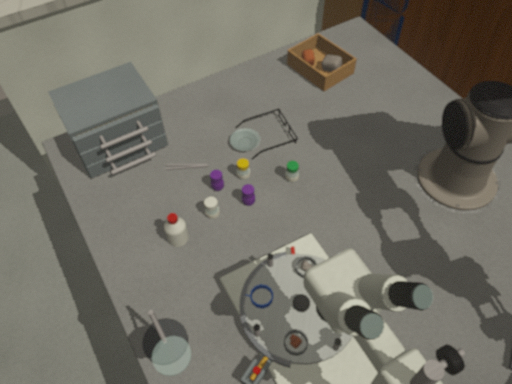

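View pics/top0.png

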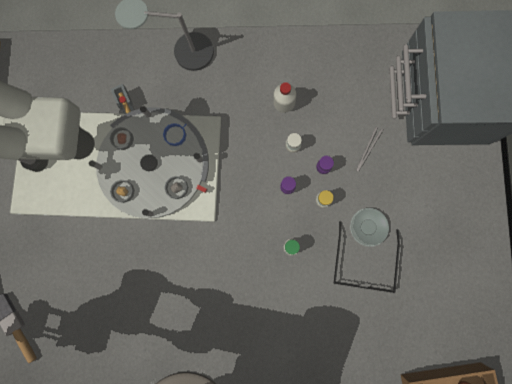

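View pics/wrist0.png

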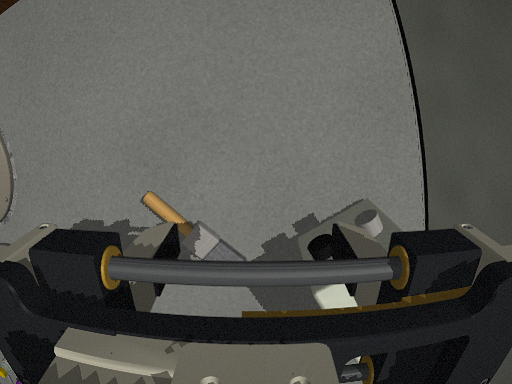

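The scene camera shows the yellow lid at (243,163), with purple jars at (217,180) and (248,195). The top camera shows yellow at (325,199), green at (292,247), white at (294,142), purple at (325,165) and (288,185), and the blue nest at (174,134). Next I'll enlarge and measure.

```bash
cat > h.py <<'E'
import numpy as np, cv2, pickle
def load(n): return pickle.load(open(n+".pkl","rb"))
def plane(d,uv,z):
    K=d["camera_matrix"];P=d["pose"]
    r=P[:3,:3]@np.array([(uv[0]-K[0,2])/K[0,0],(uv[1]-K[1,2])/K[1,1],1]); o=P[:3,3]
    return o+r*(z-o[2])/r[2]
def pt(d,uv):
    K=d["camera_matrix"];P=d["pose"];z=d["range_z"][int(round(uv[1])),int(round(uv[0]))]
    return P[:3,:3]@(z*np.array([(uv[0]-K[0,2])/K[0,0],(uv[1]-K[1,2])/K[1,1],1]))+P[:3,3]
def cloud(d):
    K=d["camera_matrix"];P=d["pose"];v,u=np.mgrid[:384,:512];z=d["range_z"]
    c=np.stack([(u-K[0,2])/K[0,0]*z,(v-K[1,2])/K[1,1]*z,z],-1)
    w=c@P[:3,:3].T+P[:3,3]; w[z==0]=np.nan; return w
def blobs(d,lo,hi,mn=15):
    m=cv2.inRange(cv2.cvtColor(d["pixels"],cv2.COLOR_BGR2HSV),lo,hi)
    n,l,s,c=cv2.connectedComponentsWithStats(m)
    return [(c[i].round(1),s[i]) for i in range(1,n) if s[i,4]>=mn],l
E
python3 - <<'E'
from h import *
for n in ["top0","scene0"]:
    d=load(n); w=cloud(d)
    for name,lo,hi,z in [("yel",(20,120,90),(35,255,255),.056),("grn",(50,120,50),(80,255,255),.056),("pur",(130,90,40),(160,255,255),.056),("blue",(105,120,50),(128,255,255),.05)]:
        for c,s in blobs(d,lo,hi)[0]: print(n,name,c,s,plane(d,c,z).round(4),pt(d,c).round(3))
d=load("top0")
cv2.imwrite("pics/topcrop.png",cv2.resize(d["pixels"][80:230,0:230],None,fx=3.4,fy=3.4,interpolation=cv2.INTER_CUBIC))
cv2.imwrite("pics/jarcrop.png",cv2.resize(d["pixels"][120:260,270:400],None,fx=4,fy=4,interpolation=cv2.INTER_CUBIC))
d=load("scene0")
cv2.imwrite("pics/scenecrop.png",cv2.resize(d["pixels"][230:384,200:440],None,fx=3.3,fy=3.3,interpolation=cv2.INTER_CUBIC))
E
```

```text
top0 yel [325.5 197.4] [319 191  14  14 165] [ 0.4975 -0.3199  0.056 ] [ 0.497 -0.32   0.057]
top0 grn [287.8 246.3] [286 241   6  12  19] [ 0.3885 -0.2334  0.056 ] [ 0.388 -0.233  0.056]
top0 pur [324.6 164.1] [317 156  17  17 205] [ 0.5742 -0.3199  0.056 ] [ 0.575 -0.32   0.055]
top0 pur [287.7 184.6] [281 177  15  16 189] [ 0.5274 -0.235   0.056 ] [ 0.527 -0.235  0.057]
scene0 yel [242.5 163.6] [237 158  12  12 117] [ 0.4995 -0.3154  0.056 ] [ 0.502 -0.311  0.062]
scene0 yel [262.9 360.9] [259 357   9  10  39] [0.7254 0.1622 0.056 ] [0.722 0.156 0.034]
scene0 yel [252.9 376.4] [251 374   5   6  22] [0.7585 0.178  0.056 ] [0.756 0.173 0.034]
scene0 grn [292.3 165.9] [288 161  10  11  81] [ 0.3892 -0.2379  0.056 ] [ 0.391 -0.236  0.059]
scene0 pur [216.6 179.4] [210 170  13  20 193] [ 0.5848 -0.3044  0.056 ] [ 0.585 -0.304  0.056]
scene0 pur [248.  194.3] [242 185  13  20 201] [ 0.5386 -0.2187  0.056 ] [ 0.538 -0.219  0.055]
scene0 blue [259.5 287.3] [252 285  18   7  25] [0.6457 0.0164 0.05  ] [0.644 0.014 0.043]
scene0 blue [261.  304.8] [253 302  16   5  21] [0.6645 0.054  0.05  ] [0.664 0.054 0.049]
```

View pics/topcrop.png

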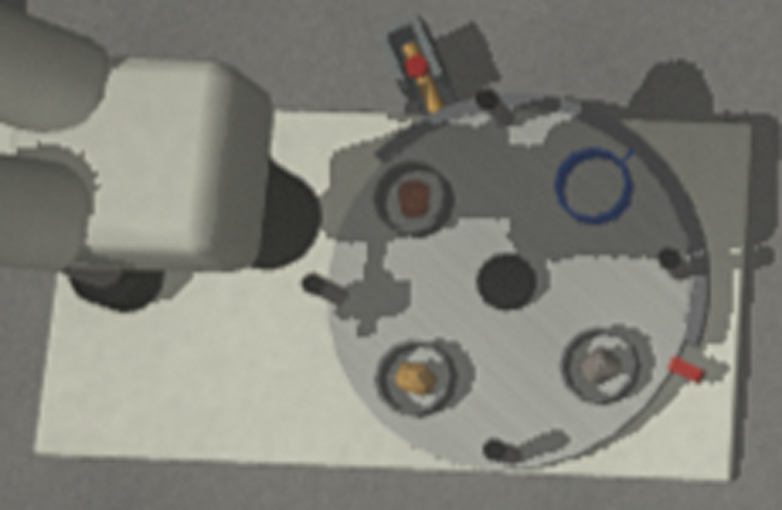

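View pics/jarcrop.png

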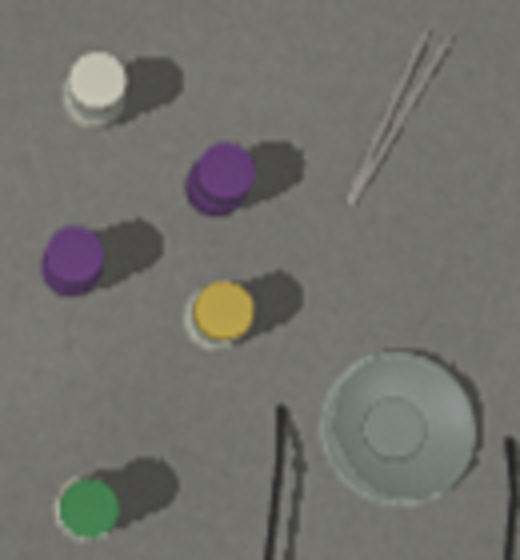

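View pics/scenecrop.png

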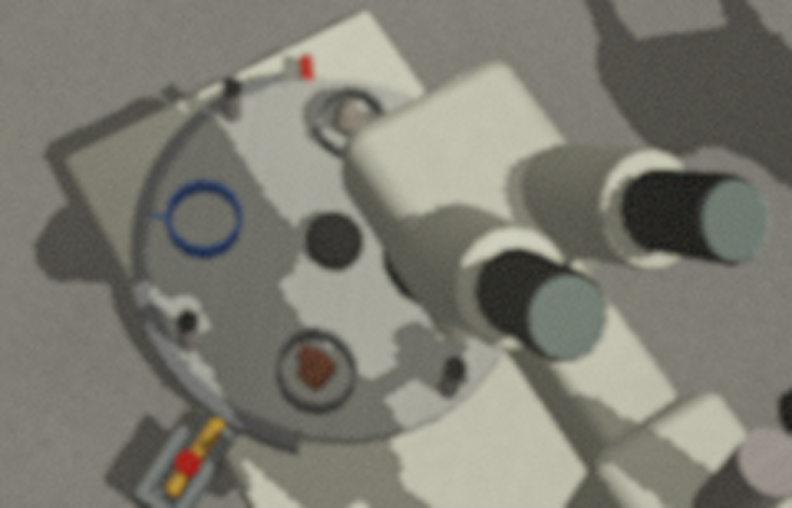

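```bash
python3 - <<'E'
from h import *
d=load("top0"); w=cloud(d)
f=lambda x,y:(x/3.4,y/3.4+80)
print("hub",plane(d,f(506,281),.048), pt(d,f(506,281)))
for n,p,z in [("nest",(595,186),.05),("pegT",(487,98),.079),("pegR",(668,258),.079),("pegB",(494,448),.079),("pegL",(312,284),.079),("stone1",(414,199),.05),("stone2",(416,378),.05),("stone3",(600,366),.05),("red",(686,369),.04)]:
    print(n,plane(d,f(*p),z).round(4),pt(d,f(*p)).round(3))
# jar lid circle by height cloud
def circ(c,r=.05,zlo=.05,zhi=.07):
    m=(abs(w[...,0]-c[0])<r)&(abs(w[...,1]-c[1])<r)&(w[...,2]>zlo)&(w[...,2]<zhi)
    p=w[m]; (cx,cy),rr=cv2.minEnclosingCircle(p[:,:2].astype(np.float32)); return cx,cy,rr,np.median(p[:,2]),len(p)
print("lid",circ((.4975,-.32),.03))
print("nestring",circ((.625,0.02),.035,.045,.06))
# hub
# scope cloud > 0.1 
m=(w[...,2]>.12)&(w[...,1]>-.05)&(w[...,0]>.4)
p=w[m]; 
for z0 in np.arange(.12,.5,.04):
    q=p[(p[:,2]>=z0)&(p[:,2]<z0+.04)]
    if len(q): print(round(z0,2),len(q),q.min(0).round(3),q.max(0).round(3))
for n,px in [("dish",(369,228)),("glassTip",(340,223)),("bottle",(285,90)),("white",(294,140)),("housing",(122,97))]: print(n,pt(d,px).round(3))
E
```

```text
hub [0.58307917 0.08867656 0.048     ] [0.58334183 0.08905611 0.04676702]
nest [0.6493 0.0284 0.05  ] [0.654 0.032 0.035]
pegT [0.7037 0.0971 0.079 ] [0.703 0.097 0.08 ]
pegR [ 0.5911 -0.029   0.079 ] [ 0.591 -0.029  0.079]
pegB [0.4651 0.0827 0.079 ] [0.465 0.082 0.081]
pegL [0.5756 0.2101 0.079 ] [0.575 0.209 0.082]
stone1 [0.6415 0.1549 0.05  ] [0.641 0.154 0.053]
stone2 [0.5157 0.1474 0.05  ] [0.515 0.144 0.058]
stone3 [0.5231 0.0213 0.05  ] [0.522 0.019 0.058]
red [ 0.5221 -0.0357  0.04  ] [ 0.523 -0.035  0.034]
lid (0.49887722730636597, -0.32073482871055603, 0.01656763069331646, np.float64(0.057162391394366296), 174)
nestring (0.650969922542572, 0.03080783784389496, 0.02536959759891033, np.float64(0.0498161391898031), 63)
0.12 47 [ 0.875 -0.008  0.12 ] [0.883 0.002 0.159]
0.16 945 [ 0.576 -0.007  0.162] [0.911 0.159 0.197]
0.2 269 [0.559 0.151 0.201] [0.613 0.19  0.24 ]
0.24 159 [0.564 0.146 0.24 ] [0.609 0.166 0.277]
0.28 621 [0.537 0.139 0.286] [0.635 0.237 0.32 ]
0.32 3801 [0.53 0.14 0.32] [0.65  0.262 0.36 ]
0.36 698 [0.533 0.209 0.36 ] [0.652 0.235 0.382]
dish [ 0.431 -0.426  0.005]
glassTip [ 0.442 -0.358  0.01 ]
bottle [ 0.736 -0.23   0.1  ]
white [ 0.632 -0.251  0.057]
housing [0.748 0.163 0.039]
```

Emit:
step_arm:
  series:
    - [0.65,0.8,-1,0,0.2]
    - [0.65,0.8,-1,0,0.2]
    - [0.65,0.8,-1,0,0.2]
    - [0.65,0.8,-1,0,0.2]
    - [0.65,0.8,-1,0,0.2]
    - [0.65,0.8,-1,0,0.2]
    - [0.65,0.8,-1,0,0.2]
    - [0.65,0.8,-1,0,0.2]
    - [0.65,0.4,-1,0,0.2]
    - [0.65,0.4,-1,0,0.2]
    - [0.65,0.4,-1,0,0.2]
    - [0.65,0.4,-1,0,0.2]

```text
time: 1.35
tool_pos: [0.3258, 0.2087, 0.2436]
tool_rot: [-3.142, -0.0, 3.093]
contact_force: [0.0, 0.6, -0.9]
opening: 0.0598
```

Emit:
step_arm:
  series:
    - [0.65,0.4,-1,0,0.2]
    - [0.65,0.4,-1,0,0.2]
    - [0.65,0.4,-1,0,0.2]
    - [0.65,0.4,-1,0,0.2]
    - [0.65,0.4,-1,0,0.2]
    - [0.65,0.4,-1,0,0.2]
    - [0.65,0.3,-1,0,0.2]
    - [0.65,0.3,-1,0,0.2]
    - [0.65,0.3,-1,0,0.2]
    - [0.65,0.3,-1,0,0.2]
    - [0.65,0.3,-1,0,0.2]
    - [0.65,0.3,-1,0,0.2]

```text
time: 2.55
tool_pos: [0.4307, -0.0913, 0.2436]
tool_rot: [3.141, -0.0, -2.999]
contact_force: [0.5, -0.3, 0.0]
opening: 0.0594
```

Emit:
step_arm:
  series:
    - [0.65,0.3,-1,-0.3,0.2]
    - [0.65,0.3,-1,-0.3,0.2]
    - [0.65,0.3,-1,-0.3,0.2]
    - [0.65,0.3,-1,-0.3,0.2]
    - [0.65,0.3,-1,-0.3,0.2]
    - [0.65,0.3,-1,-0.3,0.2]
    - [0.65,0.3,-1,-0.3,0.2]
    - [0.65,0.3,-1,-0.3,0.2]
    - [0.65,0.3,-1,-0.3,0.2]
    - [0.65,0,-0.1,0,0]
    - [0.65,0,0,0,0]

```text
time: 3.65
tool_pos: [0.4978, -0.3178, 0.1755]
tool_rot: [3.14, -0.001, -2.857]
contact_force: [0.6, 0.3, -0.6]
opening: 0.0596
```

```bash
python3 - <<'E'
from cell import sensors, vision
from h import *
print(sensors.observe()["tool_pos"])
for n in ["wrist","top","scene"]:
    d=vision.read_camera(n); cv2.imwrite(f"pics/{n}1.png",d["pixels"]); pickle.dump(d,open(f"{n}1.pkl","wb"))
d=load("scene1"); cv2.imwrite("pics/scene1c.png",cv2.resize(d["pixels"][90:260,140:340],None,fx=3.5,fy=3.5,interpolation=cv2.INTER_CUBIC))
E
```

```text
[ 0.49777683 -0.3178249   0.17551101]
```

View pics/wrist1.png

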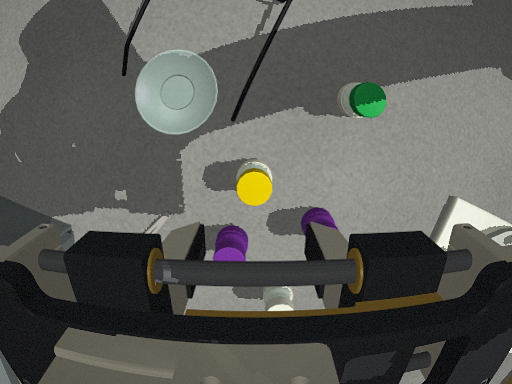

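View pics/scene1c.png

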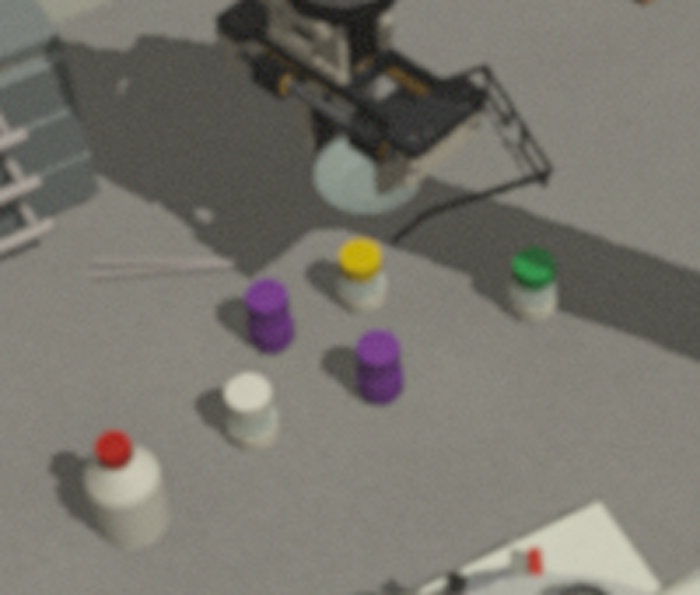

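The wrist view shows the yellow lid at (254,187), which is the only yellow jar. The purple ones at (232,240) and (318,220) are the look-alikes. The green jar is at (368,100), the dish at (176,92) and a spectacle temple ends at (235,118). I'll refine the jar position from this view.

```bash
cat >> h.py <<'E'
def wray(d,uv):
    K=d["camera_matrix"];P=d["pose"];a=(np.array(uv)-K[:2,2])/K[0,0];t=np.hypot(*a)
    r=np.array([*(a/t*np.sin(t)),np.cos(t)]) if t>0 else np.array([0,0,1.]); return P[:3,3],P[:3,:3]@r
def wplane(d,uv,z):
    o,r=wray(d,uv); return o+r*(z-o[2])/r[2]
E
python3 - <<'E'
from h import *
d=load("wrist1")
m=cv2.inRange(cv2.cvtColor(d["pixels"],cv2.COLOR_BGR2HSV),(20,150,150),(35,255,255))
c=max(cv2.findContours(m,0,1)[0],key=cv2.contourArea)[:,0]
p=np.array([wplane(d,q,.056) for q in c])[:,:2].astype(np.float32)
print("wrist lid",cv2.minEnclosingCircle(p), cv2.boundingRect(c), p.min(0),p.max(0))
t=load("top1");w=cloud(t);m=(abs(w[...,0]-.498)<.03)&(abs(w[...,1]+.32)<.03)&(w[...,2]>.05)&(w[...,2]<.07)
print(cv2.minEnclosingCircle(w[m][:,:2].astype(np.float32)) if m.sum() else None)
E
```

```text
wrist lid ((0.49655473232269287, -0.31816399097442627), 0.017272422090172768) (236, 171, 36, 35) [ 0.48087925 -0.33506393] [ 0.5135461  -0.30266228]
((0.5087186098098755, -0.32135123014450073), 0.008851444348692894)
```

Emit:
step_arm:
  series:
    - [0.65,-0.03,-0.03,-0.9,0]
    - [0.65,0,0,-0.9,0]
    - [0.65,0,0,-0.9,0]
    - [0.65,0,0,-0.9,0]
    - [0.65,0,0,-0.9,0]
    - [0.65,0,0,-0.7,0]
    - [0.65,0,0,-0.34,0]
    - [0.65,0,0,0,0]
    - [0.35,0,0,0,0]
    - [0.2,0,0,0,0]
    - [0.2,0,0,0,0]
    - [0.2,0,0,0,0]
  squeeze: 12

```text
time: 5.0
tool_pos: [0.4978, -0.3187, 0.0385]
tool_rot: [-3.141, 0.001, -2.855]
contact_force: [0.7, 0.2, 3.5]
opening: 0.0341
```

Emit:
step_arm:
  series:
    - [0.2,0,0,0,0]
    - [0.2,0,0,0,0]
    - [0.2,0,0,0,0]
    - [0.2,0,0,0,0]

```text
time: 5.4
tool_pos: [0.4978, -0.3187, 0.0385]
tool_rot: [-3.141, 0.001, -2.855]
contact_force: [-1.0, 0.9, 5.4]
opening: 0.0343
```

Emit:
step_arm:
  series:
    - [0.2,0,0,0.2,0]
    - [0.2,0,0,0.4,0]
    - [0.2,0,0,0.4,0]
    - [0.2,0,0,0.8,0]
    - [0.2,0,0,0.8,0]
    - [0.2,0,0,0.8,0]
    - [0.2,0,0,0.8,0]
    - [0.2,0,0,0,0]

```text
time: 6.2
tool_pos: [0.4988, -0.3196, 0.1463]
tool_rot: [-3.136, 0.004, -2.855]
contact_force: [-0.3, -0.6, -0.5]
opening: 0.0347
```

```bash
python3 - <<'E'
from cell import sensors, vision
from h import *
print(sensors.observe())
for n in ["wrist","scene"]:
    d=vision.read_camera(n); cv2.imwrite(f"pics/{n}2.png",d["pixels"]); pickle.dump(d,open(f"{n}2.pkl","wb"))
d=load("scene2"); cv2.imwrite("pics/scene2c.png",cv2.resize(d["pixels"][90:260,140:340],None,fx=3.5,fy=3.5,interpolation=cv2.INTER_CUBIC))
E
```

```text
{'time': 6.2, 'qpos': array([-6.99211453e-01,  5.49012928e-01,  1.47289714e+00,  2.63013974e-05,
        1.11327991e+00, -2.55631338e+00]), 'qvel': array([-0.00027977,  0.04119466,  0.05247434,  0.00136714, -0.04804386,
       -0.00069033]), 'joint_efforts': array([ 5.92987100e-02, -5.15446830e+01, -2.23151994e+01, -7.91464350e-02,
        5.74768279e-01,  4.30205895e-03]), 'tool_pos': array([ 0.49877311, -0.319606  ,  0.1462923 ]), 'tool_rot': array([-3.13626871,  0.00355676, -2.85528913]), 'contact_force': array([-0.31195068, -0.55302906, -0.52202884]), 'torque': array([ 0.05078259, -0.02716666, -0.00319595]), 'opening': 0.03468011881582077}
```

View pics/wrist2.png

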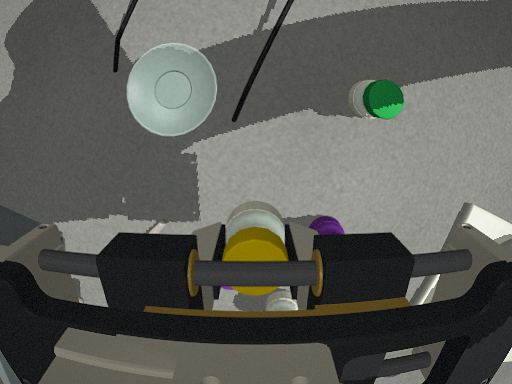

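View pics/scene2c.png

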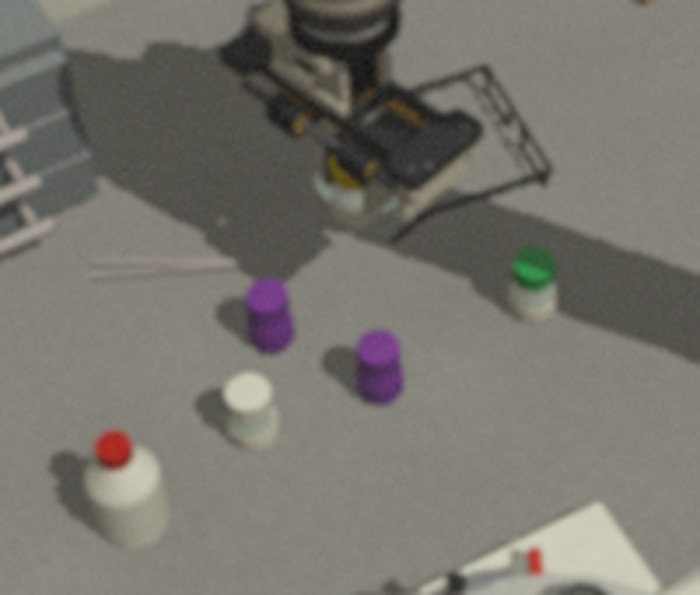

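Emit:
step_arm:
  series:
    - [0.2,0.2,0.5,0.4,-0.5]
    - [0.2,0.43,1,0.4,-0.6]
    - [0.2,0.43,1,0,-0.6]
    - [0.2,0.43,1,0,-0.6]
    - [0.2,0.43,1,0,-0.6]
    - [0.2,0.43,1,0,-0.6]
    - [0.2,0.43,1,0,-0.6]
    - [0.2,0.43,1,0,-0.6]
    - [0.2,0.43,1,0,-0.6]
    - [0.2,0.43,1,0,-0.6]
    - [0.2,0.43,1,0,-0.6]
    - [0.2,0.43,1,0,-0.6]

```text
time: 7.5
tool_pos: [0.6203, -0.0298, 0.161]
tool_rot: [-3.141, -0.003, 2.858]
contact_force: [-1.4, -0.7, -0.3]
opening: 0.0341
```

Emit:
step_arm:
  series:
    - [0.2,0.43,1,0,-0.6]
    - [0.2,0.43,1,0,-0.6]
    - [0.2,0.3,0.5,0,0]
    - [0.2,0,0,0,0]
    - [0.2,0,0,0,0]

```text
time: 8.0
tool_pos: [0.6492, 0.0308, 0.1619]
tool_rot: [-3.141, -0.001, 2.765]
contact_force: [0.2, -0.9, -0.2]
opening: 0.0344
```

```bash
python3 - <<'E'
from cell import sensors, vision
from h import *
s=sensors.observe();print(s["tool_pos"],s["tool_rot"],s["contact_force"])
for n in ["wrist","top","scene"]:
    d=vision.read_camera(n); cv2.imwrite(f"pics/{n}3.png",d["pixels"]); pickle.dump(d,open(f"{n}3.pkl","wb"))
d=load("scene3"); cv2.imwrite("pics/scene3c.png",cv2.resize(d["pixels"][200:384,180:400],None,fx=3.2,fy=3.2,interpolation=cv2.INTER_CUBIC))
E
```

```text
[0.64921391 0.03079969 0.16187618] [-3.14062713e+00 -1.32690188e-03  2.76486303e+00] [ 0.22501504 -0.89937634 -0.15049118]
```

View pics/wrist3.png

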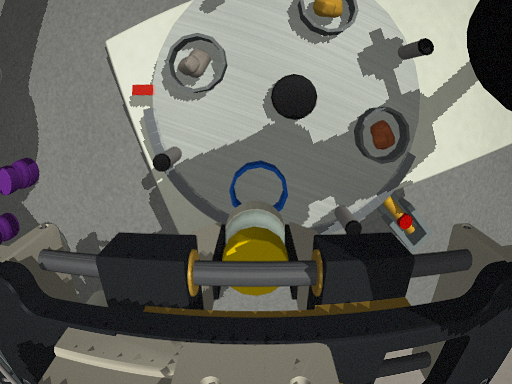

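View pics/scene3c.png

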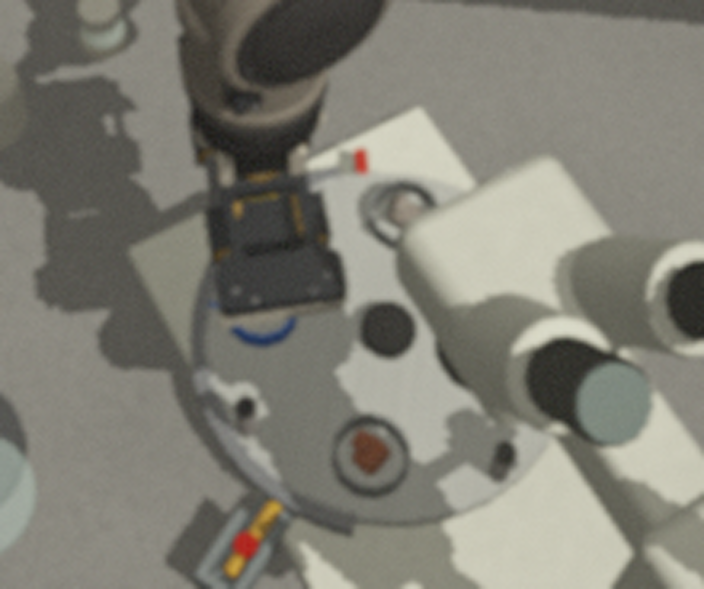

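```bash
python3 - <<'E'
from h import *
d=load("wrist3")
hsv=cv2.cvtColor(d["pixels"],cv2.COLOR_BGR2HSV)
m=cv2.inRange(hsv,(105,120,50),(128,255,255)); m[:150]=0;m[220:]=0
c=max(cv2.findContours(m,0,1)[0],key=cv2.contourArea)[:,0]; print(cv2.boundingRect(c))
p=np.array([wplane(d,q,.05)[:2] for q in c])
# robust fit: outer radius 25.5
from scipy.optimize import least_squares
pts=np.array([q for q in c if q[1]<205]); P=np.array([wplane(d,q,.05)[:2] for q in pts])
f=lambda x:np.minimum(abs(np.hypot(*(P-x[:2]).T)-.0255),abs(np.hypot(*(P-x[:2]).T)-.0225))
r=least_squares(f,[.65,.03],loss="soft_l1",f_scale=.001); print(r.x,np.median(abs(r.fun)))
for n,u,z in [("hub",(294,96),.048),("pegR",(161,162),.079),("pegT",(346,228),.079),("pegL",(426,46),.079)]: print(n,wplane(d,u,z))
m=cv2.inRange(hsv,(20,150,60),(35,255,255));ys,xs=np.where(m[200:300]>0);print("lid range",xs.min(),xs.max(),ys.min()+200,ys.max()+200)
print("lid c if top at z", [wplane(d,(255,232),z).round(4) for z in (.17,.18)])
E
```

```text
(230, 161, 58, 50)
[0.64918591 0.03389013] 0.0006217424855206773
hub [0.58299352 0.09265368 0.048     ]
pegR [ 0.59053599 -0.02630377  0.079     ]
pegT [0.6996125  0.09419832 0.079     ]
pegL [0.57600647 0.21239704 0.079     ]
lid range 187 414 200 299
lid c if top at z [array([0.6343, 0.0368, 0.17  ]), array([0.63  , 0.0385, 0.18  ])]
```

Emit:
step_arm:
  series:
    - [0.2,0.03,0.04,-0.5,0]
    - [0.2,0,0,-0.6,0]
    - [0.2,0,0,-0.6,0]
    - [0.2,0,0,-0.5,0]
    - [0.2,0,0,-0.4,0]
    - [0.2,0,0,-0.2,0]
    - [0.2,0,0,0,0]
    - [0.2,0,0,0,0]

```text
time: 8.95
tool_pos: [0.6508, 0.0325, 0.0932]
tool_rot: [3.141, 0.001, 2.764]
contact_force: [1.4, -0.6, -0.8]
opening: 0.0341
```

```bash
python3 - <<'E'
from cell import sensors, vision
from h import *
s=sensors.observe();print(s["tool_pos"],s["tool_rot"],s["contact_force"])
for n in ["wrist"]:
    d=vision.read_camera(n); cv2.imwrite(f"pics/{n}4.png",cv2.resize(d["pixels"][140:310,170:340],None,fx=3.5,fy=3.5,interpolation=cv2.INTER_CUBIC)); pickle.dump(d,open(f"{n}4.pkl","wb"))
E
```

```text
[0.65079375 0.03246538 0.0931699 ] [3.14123588e+00 8.53652286e-04 2.76379781e+00] [ 1.44925552 -0.58381049 -0.81326319]
```

View pics/wrist4.png

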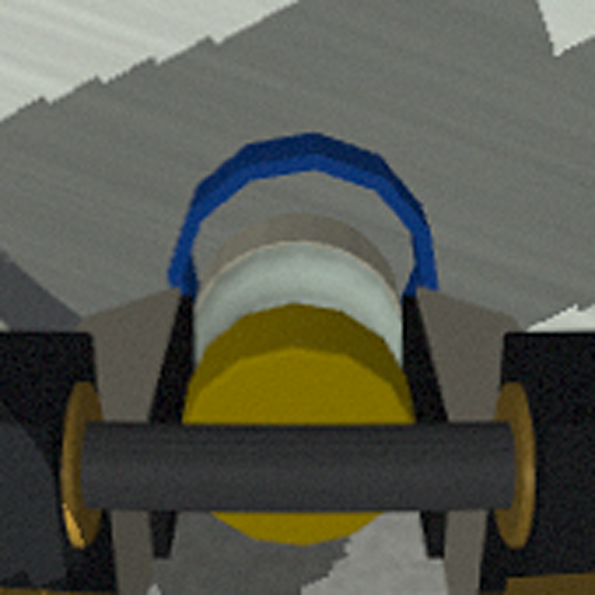

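```bash
python3 - <<'E'
from h import *
d=load("wrist4")
P=lambda x,y:(170+x/3.5-.36,140+y/3.5-.36)
print("jar front bottom",wplane(d,P(298,213),.0547)[:2])
print("ring outer top",wplane(d,P(305,133),.05)[:2]," inner floor",wplane(d,P(305,171),.034)[:2])
print("cam dir horizontal",d["pose"][:3,1], d["pose"][:3,3])
j=np.array([.6508,.0325])
for q in [(P(298,213),.0547),(P(305,133),.05),(P(305,171),.034)]:
    v=wplane(d,q[0],q[1])[:2]-j; print(np.hypot(*v), v)
print("ring L/R", wplane(d,P(168,285),.05)[:2],wplane(d,P(437,285),.05)[:2], "jar L/R",wplane(d,P(195,320),.058)[:2],wplane(d,P(404,320),.058)[:2])
E
```

```text
jar front bottom [0.63536253 0.03851386]
ring outer top [0.62296009 0.04482644]  inner floor [0.6341741  0.04049844]
cam dir horizontal [ 0.88962762 -0.35389371  0.28865538] [0.57822195 0.06126796 0.23446984]
0.01656750368874486 [-0.01543747  0.00601386]
0.030446705367242966 [-0.02783991  0.01232644]
0.018449810240874165 [-0.0166259   0.00799844]
ring L/R [0.64128304 0.00914762] [0.66050115 0.05741425] jar L/R [0.64688423 0.01322159] [0.66132208 0.04950278]
```

```bash
python3 - <<'E'
from h import *
d=load("wrist4")
P=lambda x,y:(170+x/3.5-.36,140+y/3.5-.36)
u=np.array([-.93,.37])
for n,q,z,r in [("jar bottom",P(298,213),.0547,.018),("outer base",P(305,133),.034,.0255),("inner top",P(305,171),.05,.0225)]:
    v=wplane(d,q,z)[:2]; print(n,v, "centre",v-u*r)
E
```

```text
jar bottom [0.63536253 0.03851386] centre [0.65210253 0.03185386]
outer base [0.62684045 0.04340038] centre [0.65055545 0.03396538]
inner top [0.62970842 0.04215611] centre [0.65063342 0.03383111]
```

Emit:
step_arm:
  series:
    - [0.2,-0.04,0.06,-0.05,0]
    - [0.2,0,0,-0.2,0]
    - [0.2,0,0,-0.2,0]
    - [0.2,0,0,-0.1,0]
    - [0.2,0,0,-0.08,0]
    - [0.2,0,0,-0.04,0]
    - [0.2,0,0,0,0]

```text
time: 9.7
tool_pos: [0.6494, 0.034, 0.0758]
tool_rot: [3.142, -0.0, 2.764]
contact_force: [-0.6, 0.2, -1.0]
opening: 0.0342
```

Inside the ring, with no contact so far. I'll lower the last ~3 mm in small steps.

Emit:
step_arm:
  series:
    - [0.2,0,0,-0.03,0]
    - [0.2,0,0,-0.03,0]
    - [0.2,0,0,-0.03,0]
    - [0.2,0,0,0,0]

```text
time: 10.1
tool_pos: [0.6494, 0.034, 0.0737]
tool_rot: [3.142, -0.0, 2.764]
contact_force: [-0.9, -0.1, -1.0]
opening: 0.0344
```

Emit:
step_arm:
  series:
    - [0.2,0,0,-0.02,0]
    - [0.2,0,0,-0.02,0]
    - [0.2,0,0,0,0]

```text
time: 10.4
tool_pos: [0.6494, 0.034, 0.0727]
tool_rot: [3.142, -0.0, 2.764]
contact_force: [-0.4, -0.3, -0.2]
opening: 0.0345
```

Emit:
step_arm:
  series:
    - [0.2,0,0,-0.02,0]
    - [0.2,0,0,0,0]

```text
time: 10.6
tool_pos: [0.6495, 0.034, 0.0725]
tool_rot: [3.141, 0.0, 2.764]
contact_force: [-0.1, -0.1, 2.3]
opening: 0.0344
```

Emit:
step_arm:
  series:
    - [0.2,0,0,-0.02,0]
    - [0.2,0,0,0,0]

```text
time: 10.8
tool_pos: [0.6495, 0.034, 0.0725]
tool_rot: [3.141, 0.001, 2.764]
contact_force: [-1.7, 0.1, 5.1]
opening: 0.034
```

Emit:
step_arm:
  series:
    - [0.2,0,0,-0.02,0]
    - [0.2,0,0,0,0]

```text
time: 11.0
tool_pos: [0.6496, 0.034, 0.0724]
tool_rot: [3.141, 0.001, 2.764]
contact_force: [-3.0, 0.0, 6.8]
opening: 0.0344
```

Contact came at TCP z = 0.0725, exactly the predicted floor height. Now I'll unload, open and retreat.

Emit:
step_arm:
  series:
    - [0.2,0,0,0.04,0]
    - [0.3,0,0,0,0]
    - [0.4,0,0,0,0]
    - [0.5,0,0,0,0]
    - [0.6,0,0,0,0]
    - [0.6,0,0,0,0]
    - [0.6,0,0,0.3,0]
    - [0.6,0,0,0.6,0]
    - [0.6,0,0,0.8,0]
    - [0.6,0,0,0.9,0]
    - [0.6,0,0,0.9,0]
    - [0.6,0,0,0,0]

```text
time: 12.2
tool_pos: [0.6516, 0.0339, 0.1649]
tool_rot: [3.139, 0.008, 2.764]
contact_force: [0.8, 0.6, 1.0]
opening: 0.055
```

```bash
python3 - <<'E'
from cell import sensors, vision
from h import *
s=sensors.observe();print(s["tool_pos"],s["tool_rot"],s["contact_force"])
for n in ["wrist"]:
    d=vision.read_camera(n); cv2.imwrite(f"pics/{n}5.png",d["pixels"]); pickle.dump(d,open(f"{n}5.pkl","wb"))
E
```

```text
[0.65156171 0.03390597 0.16490911] [3.13888609 0.00807308 2.76389063] [0.75182972 0.61365272 0.99848033]
```

View pics/wrist5.png

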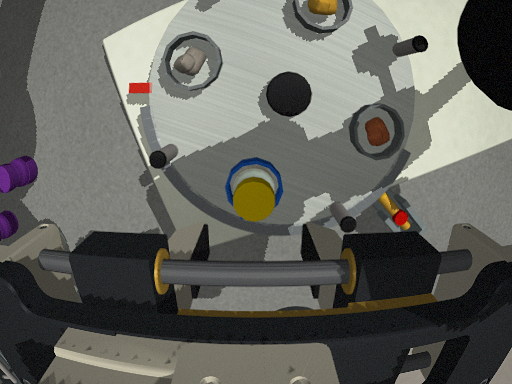

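The jar stands upright in the blue nest at (255,195), centred in the ring. Next I'll go round to the robot side of the wheel, jaws shut, and get behind the 225° peg at about (0.463, 0.084).

Emit:
step_arm:
  series:
    - [0.6,-0.5,-0.2,0,-0.5]
    - [0.4,-1,-0.2,0,-1]
    - [0.2,-1,-0.2,0,-1]
    - [0,-1,-0.2,0,-1]
    - [0,-1,-0.2,0,-1]
    - [0,-1,-0.2,0,-1]
    - [0,-1,0,0,-1]
    - [0,-1,0,0,-1]
    - [0,-0.6,0,0,-1]
    - [0,0,0,0,-1]
    - [0,0,0,0,-1]
    - [0,0,0,0,-1]

```text
time: 13.45
tool_pos: [0.4463, 0.0041, 0.1593]
tool_rot: [-3.141, -0.0, 1.84]
contact_force: [0.5, 0.4, -0.8]
opening: 0.0006
```

Emit:
step_arm:
  series:
    - [0,0,0.5,0,-1]
    - [0,0,0.5,0,-1]
    - [0,0,0.5,0,-1]
    - [0,0,0.5,0,-1]
    - [0,0,0.5,0,-1]
    - [0,0,0.5,0,-1]
    - [0,0,0,0,-0.7]
    - [0,0,0,0,0]

```text
time: 14.25
tool_pos: [0.4464, 0.0793, 0.1592]
tool_rot: [-3.14, 0.0, 1.308]
contact_force: [-0.3, -0.3, -0.6]
opening: 0.0003
```

```bash
python3 - <<'E'
from cell import sensors, vision
from h import *
s=sensors.observe();print(s["tool_pos"],s["tool_rot"],s["contact_force"],s["opening"])
for n in ["wrist","top","scene"]:
    d=vision.read_camera(n); cv2.imwrite(f"pics/{n}6.png",d["pixels"]); pickle.dump(d,open(f"{n}6.pkl","wb"))
E
```

```text
[0.44638192 0.07930584 0.15918756] [-3.14042267e+00  4.00565080e-04  1.30811571e+00] [-0.32658467 -0.28311097 -0.55360462] 0.00031149805715738636
```

View pics/wrist6.png

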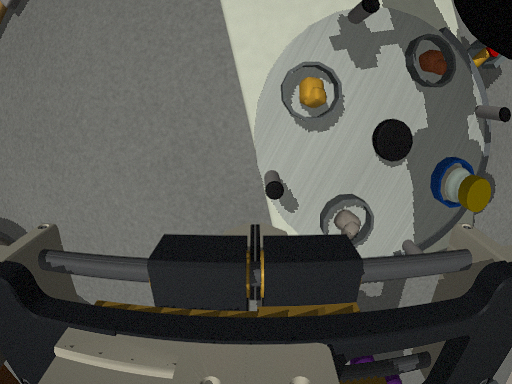

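View pics/top6.png

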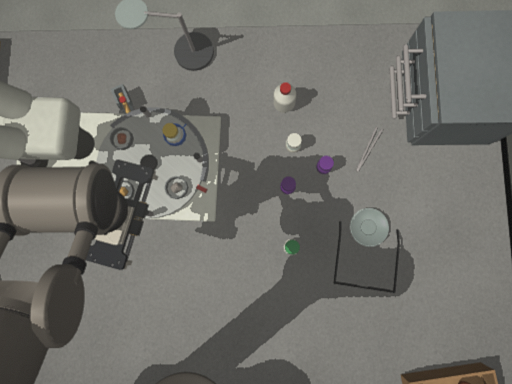

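View pics/scene6.png

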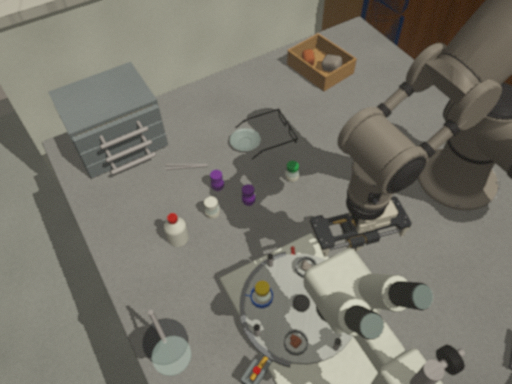

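```bash
python3 - <<'E'
from h import *
d=load("top6");w=cloud(d);w0=cloud(load("top0"))
a=w[165:236,0:122].reshape(-1,3);a=a[a[:,2]>.2]
for z0 in np.arange(.2,.7,.05):
    q=a[(a[:,2]>=z0)&(a[:,2]<z0+.05)]
    if len(q)>5: print("arm",round(z0,2),len(q),q.min(0).round(3),q.max(0).round(3))
s=w0[80:165,0:100].reshape(-1,3)
for z0 in np.arange(.15,.6,.05):
    q=s[(s[:,2]>=z0)&(s[:,2]<z0+.05)]
    if len(q)>5: print("scope",round(z0,2),len(q),q.min(0).round(3),q.max(0).round(3))
d=load("scene0");w=cloud(d)
q=w[240:384,300:440].reshape(-1,3);q=q[(q[:,2]>.19)]
for z0 in np.arange(.15,.6,.05):
    p=q[(q[:,2]>=z0)&(q[:,2]<z0+.05)]
    if len(p)>5: print("scopeS",round(z0,2),len(p),p.min(0).round(3),p.max(0).round(3))
d=load("wrist6")
for n,u,z in [("hub",(392,139),.048),("peg",(273,185),.079)]: print(n,wplane(d,u,z))
E
```

```text
arm 0.2 70 [0.492 0.077 0.22 ] [0.536 0.095 0.25 ]
arm 0.25 114 [0.409 0.054 0.25 ] [0.536 0.093 0.298]
arm 0.3 269 [0.406 0.039 0.3  ] [0.481 0.09  0.349]
arm 0.35 93 [0.419 0.037 0.35 ] [0.469 0.051 0.363]
arm 0.4 119 [0.405 0.007 0.426] [0.49  0.123 0.45 ]
arm 0.45 4912 [0.4   0.007 0.45 ] [0.493 0.135 0.5  ]
arm 0.5 2681 [0.4   0.016 0.5  ] [0.475 0.13  0.509]
scope 0.2 334 [0.559 0.151 0.201] [0.613 0.19  0.25 ]
scope 0.25 276 [0.538 0.139 0.25 ] [0.635 0.237 0.3  ]
scope 0.3 3729 [0.53  0.139 0.3  ] [0.65  0.262 0.35 ]
scope 0.35 1209 [0.531 0.203 0.35 ] [0.652 0.243 0.382]
scopeS 0.2 49 [0.612 0.168 0.202] [0.618 0.201 0.225]
scopeS 0.25 329 [0.512 0.151 0.255] [0.641 0.364 0.3  ]
scopeS 0.3 4614 [0.539 0.145 0.3  ] [0.651 0.391 0.35 ]
scopeS 0.35 2068 [0.529 0.207 0.35 ] [0.655 0.392 0.4  ]
scopeS 0.4 2371 [0.533 0.242 0.4  ] [0.653 0.392 0.445]
hub [0.58041473 0.09509885 0.048     ]
peg [0.46366941 0.09003931 0.079     ]
```

Emit:
step_arm:
  series:
    - [0,0.1,0.6,0,0]
    - [0,0.05,0.6,0,0]
    - [0,0,0.6,0,0]
    - [0,0,0,-0.5,0]
    - [0,0,0,-0.6,0]
    - [0,0,0,-0.6,0]
    - [0,0,0,-0.6,0]
    - [0,0,0,-0.6,0]
    - [0,0,0,-0.6,0]
    - [0,0,0,-0.3,0]
    - [0,0,0,0,0]
  squeeze: 30

```text
time: 15.5
tool_pos: [0.4501, 0.1237, 0.0639]
tool_rot: [-3.14, 0.001, 1.308]
contact_force: [0.6, 0.8, -0.5]
opening: 0.0004
```

```bash
python3 - <<'E'
from cell import sensors, vision
from h import *
s=sensors.observe();print(s["tool_pos"],s["tool_rot"],s["contact_force"],s["opening"])
for n in ["wrist","scene"]:
    d=vision.read_camera(n); cv2.imwrite(f"pics/{n}7.png",d["pixels"]); pickle.dump(d,open(f"{n}7.pkl","wb"))
E
```

```text
[0.45012437 0.12371892 0.06393134] [-3.13971193e+00  7.97333484e-04  1.30795460e+00] [ 0.5984953   0.81314217 -0.46906509] 0.00039968515766746203
```

View pics/wrist7.png

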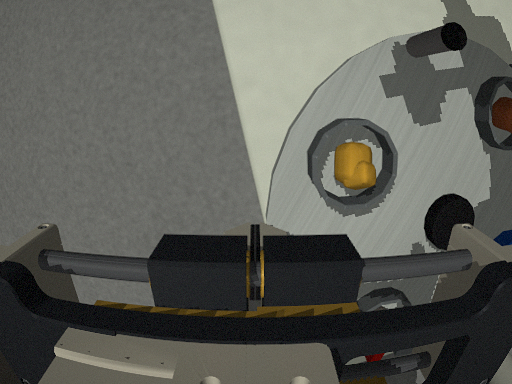

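View pics/scene7.png

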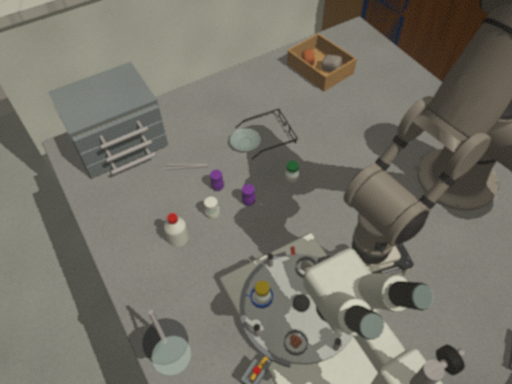

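Emit:
step_arm:
  series:
    - [0,0.25,-0.2,0,0]
    - [0,0.25,-0.2,0,0]
    - [0,0,-0.2,0,0]
    - [0,0,-0.1,0,0]
    - [0,0,-0.1,0,0]
    - [0,0,0,0,0]

```text
time: 16.2
tool_pos: [0.4631, 0.1037, 0.0648]
tool_rot: [-3.142, 0.0, 1.307]
contact_force: [-1.2, 0.1, 0.5]
opening: 0.0005
```

Emit:
step_arm:
  series:
    - [0,0,-0.08,0,0]
    - [0,0,-0.08,0,0]
    - [0,0,0,0,0]

```text
time: 16.5
tool_pos: [0.4631, 0.0998, 0.0647]
tool_rot: [3.142, 0.0, 1.308]
contact_force: [0.5, 0.7, -0.1]
opening: 0.0006
```

Emit:
step_arm:
  series:
    - [0,0,-0.08,0,0]
    - [0,0,-0.08,0,0]
    - [0,0,0,0,0]

```text
time: 16.8
tool_pos: [0.4633, 0.0957, 0.0647]
tool_rot: [3.141, 0.0, 1.308]
contact_force: [-0.2, 1.2, 0.1]
opening: 0.0005
```

Emit:
step_arm:
  series:
    - [0,0,-0.08,0,0]
    - [0,0,-0.08,0,0]
    - [0,0,-0.08,0,0]

```text
time: 17.1
tool_pos: [0.4638, 0.09, 0.0648]
tool_rot: [3.14, -0.001, 1.308]
contact_force: [2.7, 3.3, -1.6]
opening: 0.0007
```

Emit:
step_arm:
  series:
    - [0,0,-0.08,0,0]
    - [0,0,-0.08,0,0]
    - [0,0,-0.08,0,0]

```text
time: 17.4
tool_pos: [0.464, 0.0839, 0.065]
tool_rot: [3.14, -0.001, 1.308]
contact_force: [5.6, 2.0, -1.2]
opening: 0.0004
```

```bash
python3 - <<'E'
from cell import sensors, vision
from h import *
s=sensors.observe();print(s["tool_pos"],s["tool_rot"],s["contact_force"],s["opening"])
for n in ["wrist","scene","top"]:
    d=vision.read_camera(n); pickle.dump(d,open(f"{n}8.pkl","wb")); I=d["pixels"]
    if n=="scene": I=cv2.resize(I[180:384,180:440],None,fx=3,fy=2.9,interpolation=cv2.INTER_CUBIC)
    if n=="top": I=cv2.resize(I[80:280,0:260],None,fx=3,fy=3,interpolation=cv2.INTER_CUBIC)
    cv2.imwrite(f"pics/{n}8.png",I)
E
```

```text
[0.46400893 0.08389894 0.06500754] [ 3.13975109e+00 -6.15128597e-04  1.30775589e+00] [ 5.6495502   2.01695798 -1.22848364] 0.0003515191468711394
```

View pics/wrist8.png

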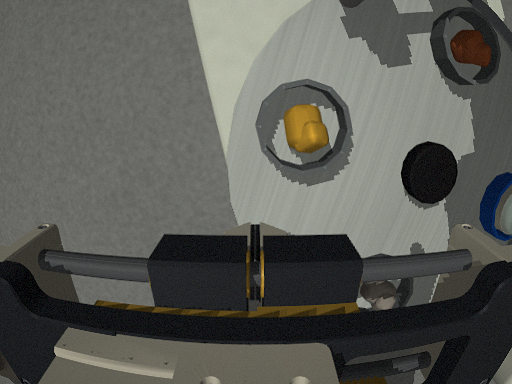

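View pics/scene8.png

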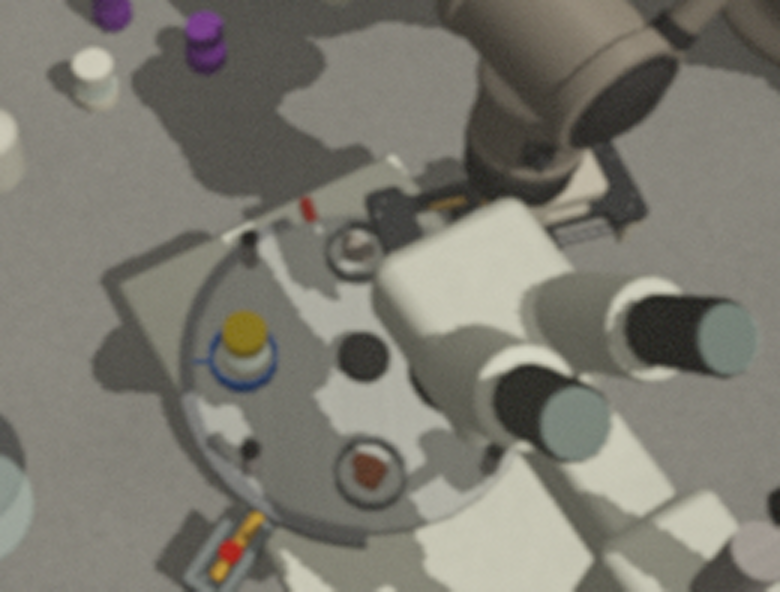

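View pics/top8.png

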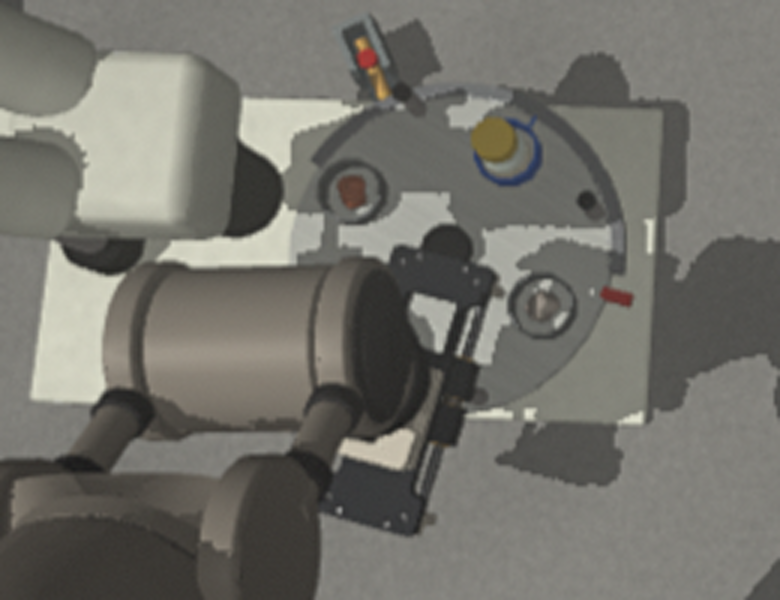

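```bash
python3 - <<'E'
from h import *
d=load("top8")
f=lambda x,y:(x/3,y/3+80)
C=np.array([.584,.0897])
for n,p,z in [("pegT",(402,90),.079),("pegR",(587,199),.079),("hub",(447,243),.048)]:
    q=plane(d,f(*p),z); v=q[:2]-C; print(n,q.round(4),np.degrees(np.arctan2(v[1],v[0])).round(2),np.hypot(*v).round(4))
w=load("wrist8")
print(wplane(w,(303,130),.05),"stone2; hub",wplane(w,(429,172),.048))
E
```

```text
pegT [0.7012 0.1186 0.079 ] 13.85 0.1207
pegR [ 0.6133 -0.0267  0.079 ] -75.88 0.1201
hub [0.587  0.0884 0.048 ] -23.13 0.0033
[0.5051361  0.13875308 0.05      ] stone2; hub [0.57891349 0.09579325 0.048     ]
```

The wheel has already turned about 10.5° CCW (top peg at 13.9°), so the push works. Now I'll follow the arc, turning the tool with it.

Emit:
step_arm:
  series:
    - [0,0.02,-0.19,0,0.8]
    - [0,0.02,-0.19,0,0.8]
    - [0,0.03,-0.19,0,0.8]
    - [0,0.04,-0.19,0,0.8]
    - [0,0.05,-0.19,0,0.8]
    - [0,0.05,-0.18,0,0.8]

```text
time: 18.15
tool_pos: [0.4668, 0.0557, 0.0644]
tool_rot: [-3.138, -0.001, 1.694]
contact_force: [-1.8, 2.4, 1.6]
opening: 0.0004
```

Emit:
step_arm:
  series:
    - [0,0.06,-0.18,0,0.8]
    - [0,0.07,-0.18,0,0.8]
    - [0,0.08,-0.18,0,0.8]
    - [0,0.08,-0.17,0,0.8]
    - [0,0.09,-0.17,0,0.8]
    - [0,0.1,-0.17,0,0.8]

```text
time: 18.75
tool_pos: [0.4781, 0.0295, 0.0641]
tool_rot: [-3.137, -0.003, 2.079]
contact_force: [-3.7, 1.8, 0.6]
opening: -0.0
```

Emit:
step_arm:
  series:
    - [0,0.1,-0.16,0,0.5]
    - [0,0.11,-0.16,0,0.5]
    - [0,0.11,-0.15,0,0.5]
    - [0,0.12,-0.15,0,0.5]
    - [0,0.13,-0.15,0,0.5]
    - [0,0.13,-0.14,0,0.5]

```text
time: 19.35
tool_pos: [0.4957, 0.0068, 0.0641]
tool_rot: [-3.138, -0.004, 2.318]
contact_force: [-2.3, 1.8, 0.3]
opening: 0.0002
```

Emit:
step_arm:
  series:
    - [0,0.14,-0.13,0,0.5]
    - [0,0.14,-0.13,0,0.5]
    - [0,0.15,-0.12,0,0.5]
    - [0,0.15,-0.12,0,0.5]
    - [0,0.16,-0.11,0,0.5]
    - [0,0.16,-0.1,0,0.5]

```text
time: 19.95
tool_pos: [0.5181, -0.0111, 0.064]
tool_rot: [-3.139, -0.005, 2.558]
contact_force: [-3.0, -0.6, 1.1]
opening: 0.0007
```

```bash
python3 - <<'E'
from cell import sensors, vision
from h import *
s=sensors.observe();p=s["tool_pos"];v=p[:2]-[.583,.0912]
print(p,s["tool_rot"],s["contact_force"],np.degrees(np.arctan2(v[1],v[0]))%360,np.hypot(*v))
for n in ["wrist","scene","top"]:
    d=vision.read_camera(n); pickle.dump(d,open(f"{n}9.pkl","wb")); I=d["pixels"]
    if n=="scene": I=cv2.resize(I[180:384,180:440],None,fx=3,fy=2.9,interpolation=cv2.INTER_CUBIC)
    if n=="top": I=cv2.resize(I[80:280,0:260],None,fx=3,fy=3,interpolation=cv2.INTER_CUBIC)
    cv2.imwrite(f"pics/{n}9.png",I)
E
```

```text
[ 0.51814339 -0.01107524  0.06402357] [-3.13878237 -0.00488575  2.55763129] [-2.96772357 -0.63851315  1.06917978] 237.61966377442963 0.12110575471468447
```

View pics/top9.png

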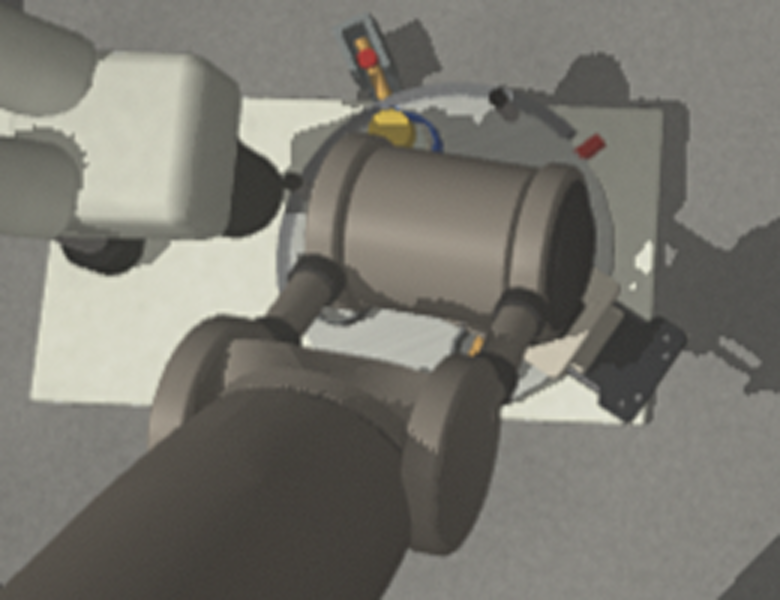

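View pics/scene9.png

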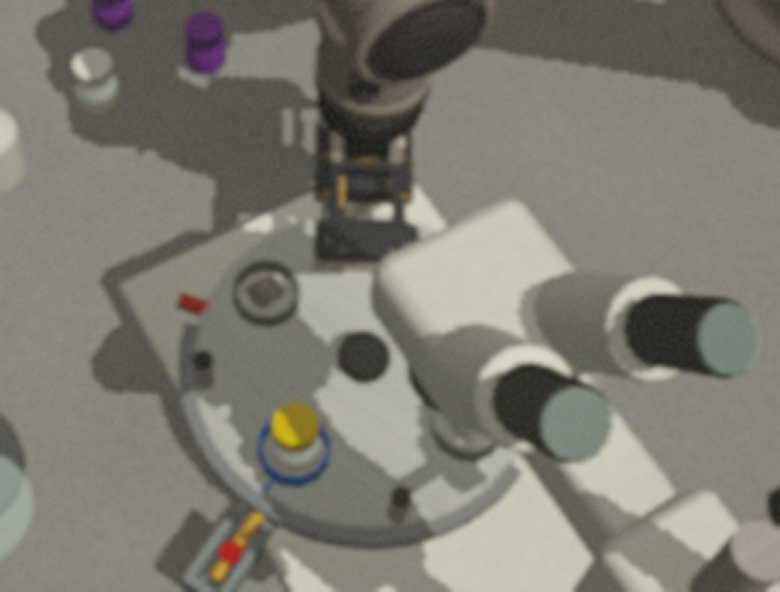

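```bash
python3 - <<'E'
from h import *
d=load("top9")
f=lambda x,y:(x/3,y/3+80)
C=np.array([.5835,.089])
for n,p,z in [("pegT",(292,181),.079),("pegR",(499,97),.079),("red",(590,147),.034),("catch nose",(382,94),.04),("catch red",(367,59),.04),("housing",(363,48),.04),("nest",(405,133),.05)]:
    q=plane(d,f(*p),z); v=q[:2]-C; print(n,q.round(4),np.degrees(np.arctan2(v[1],v[0])).round(2),np.hypot(*v).round(4))
cv2.imwrite("pics/c9.png",cv2.resize(d["pixels"][75:150,90:220],None,fx=6,fy=6,interpolation=cv2.INTER_CUBIC))
E
```

```text
pegT [0.6298 0.2004 0.079 ] 67.42 0.1206
pegR [0.6945 0.043  0.079 ] -22.52 0.1202
red [ 0.6674 -0.0197  0.034 ] -52.34 0.1373
catch nose [0.7117 0.1484 0.04  ] 24.86 0.1413
catch red [0.7414 0.1621 0.04  ] 24.84 0.174
housing [0.7508 0.1658 0.04  ] 24.67 0.184
nest [0.6758 0.1248 0.05  ] 21.19 0.099
```

View pics/c9.png

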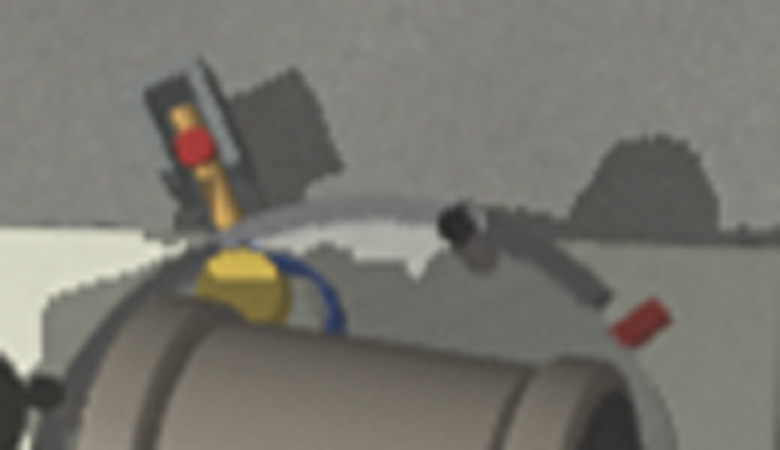

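Emit:
step_arm:
  series:
    - [0,0.16,-0.1,0,0.5]
    - [0,0.17,-0.09,0,0.5]
    - [0,0.17,-0.09,0,0.5]
    - [0,0.18,-0.08,0,0.5]
    - [0,0.18,-0.07,0,0.5]
    - [0,0.18,-0.06,0,0.5]

```text
time: 20.7
tool_pos: [0.5451, -0.023, 0.0644]
tool_rot: [-3.141, -0.003, 2.797]
contact_force: [-3.0, 0.4, 1.4]
opening: 0.0004
```

Emit:
step_arm:
  series:
    - [0,0.18,-0.06,0,0.5]
    - [0,0.19,-0.05,0,0.5]
    - [0,0.19,-0.04,0,0.5]
    - [0,0.19,-0.03,0,0.5]
    - [0,0.19,-0.03,0,0.5]
    - [0,0.19,-0.02,0,0.5]

```text
time: 21.3
tool_pos: [0.5734, -0.0288, 0.0644]
tool_rot: [3.142, -0.003, 3.036]
contact_force: [-2.6, 0.8, 2.3]
opening: 0.0003
```

Emit:
step_arm:
  series:
    - [0,0.19,-0.01,0,0.5]
    - [0,0.19,0,0,0.5]
    - [0,0.19,0,0,0.5]
    - [0,0.19,0.01,0,0.5]
    - [0,0.19,0.02,0,0.5]
    - [0,0.19,0.03,0,0.5]

```text
time: 21.9
tool_pos: [0.602, -0.0278, 0.0644]
tool_rot: [3.141, -0.003, -3.007]
contact_force: [-2.9, -1.5, 2.5]
opening: 0.0005
```

```bash
python3 - <<'E'
from cell import sensors, vision
from h import *
s=sensors.observe();p=s["tool_pos"];v=p[:2]-[.583,.0912]
print(p,s["tool_rot"],s["contact_force"],np.degrees(np.arctan2(v[1],v[0]))%360,np.hypot(*v))
for n in ["scene","top"]:
    d=vision.read_camera(n); pickle.dump(d,open(f"{n}10.pkl","wb")); I=d["pixels"]
    if n=="scene": I=cv2.resize(I[180:384,180:440],None,fx=3,fy=2.9,interpolation=cv2.INTER_CUBIC)
    if n=="top": I=cv2.resize(I[80:230,70:230],None,fx=4.5,fy=4,interpolation=cv2.INTER_CUBIC)
    cv2.imwrite(f"pics/{n}10.png",I)
E
```

```text
[ 0.60200335 -0.02783634  0.06443566] [ 3.14134843e+00 -2.95835040e-03 -3.00672059e+00] [-2.91326345 -1.46707238  2.53058199] 279.0703484853411 0.12054367728450344
```

View pics/top10.png

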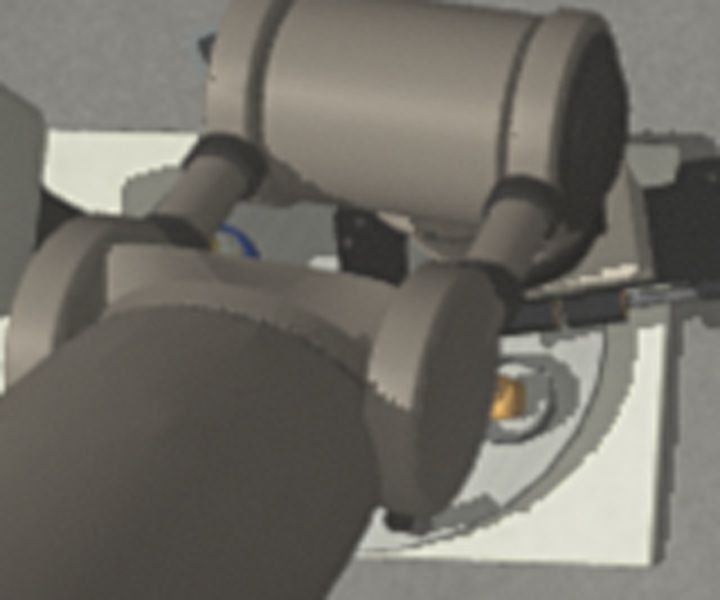

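View pics/scene10.png

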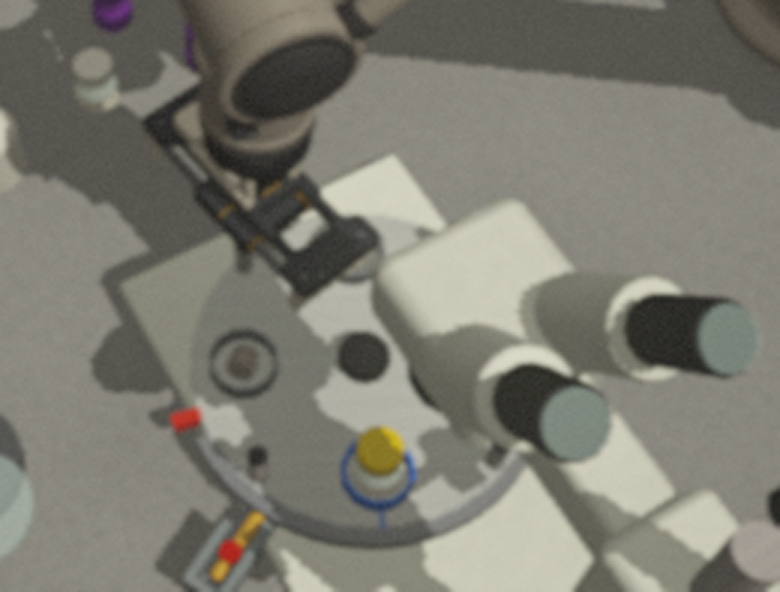

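```bash
python3 - <<'E'
from h import *
w=cloud(load("top10"));w0=cloud(load("top0"))
new=(np.abs(w[...,2]-w0[...,2])>.03)&(w[...,2]>.2)
new[:,:0]=0
a=w[new]
for y0 in np.arange(0,.4,.03):
    q=a[(a[:,1]>=y0)&(a[:,1]<y0+.03)&(a[:,0]>.4)]
    if len(q)>5: print(y0.round(2),len(q),"x",q[:,0].min().round(3),q[:,0].max().round(3),"z",q[:,2].min().round(3),q[:,2].max().round(3))
E
```

```text
0.0 3458 x 0.4 0.656 z 0.26 0.615
0.03 905 x 0.4 0.607 z 0.36 0.609
```

Emit:
step_arm:
  series:
    - [0,0.19,0.03,0,0.5]
    - [0,0.19,0.04,0,0.5]
    - [0,0.18,0.05,0,0.5]
    - [0,0.18,0.06,0,0.5]

```text
time: 22.4
tool_pos: [0.6207, -0.0234, 0.0645]
tool_rot: [3.141, -0.002, -2.848]
contact_force: [-2.5, -0.8, 1.5]
opening: 0.0002
```

Emit:
step_arm:
  series:
    - [0,0.07,0.02,0,0.2]
    - [0,0.07,0.02,0,0.2]
    - [0,0.07,0.02,0,0.2]
    - [0,0.07,0.03,0,0.2]

```text
time: 22.8
tool_pos: [0.6282, -0.0209, 0.0645]
tool_rot: [3.141, -0.001, -2.783]
contact_force: [-2.9, -0.5, 0.0]
opening: 0.0003
```

Emit:
step_arm:
  series:
    - [0,0.07,0.03,0,0.2]
    - [0,0.07,0.03,0,0.2]
    - [0,0.07,0.03,0,0.2]
    - [0,0.07,0.03,0,0.2]

```text
time: 23.2
tool_pos: [0.6356, -0.0177, 0.0646]
tool_rot: [3.141, -0.0, -2.718]
contact_force: [-2.1, 0.9, -0.6]
opening: 0.0007
```

```bash
cat > look.py <<'E'
import sys
from cell import sensors, vision
from h import *
k=sys.argv[1]
s=sensors.observe();p=s["tool_pos"];v=p[:2]-[.583,.0912]
print(p,s["tool_rot"],s["contact_force"],np.degrees(np.arctan2(v[1],v[0]))%360,np.hypot(*v),s["time"])
d=vision.read_camera("scene"); pickle.dump(d,open(f"scene{k}.pkl","wb")); I=d["pixels"]
cv2.imwrite(f"pics/scene{k}.png",cv2.resize(I[234:384,210:370],None,fx=4.5,fy=4,interpolation=cv2.INTER_CUBIC))
E
python3 look.py 11
```

```text
[ 0.63559453 -0.01773675  0.06455463] [ 3.14098294e+00 -4.62202195e-04 -2.71804908e+00] [-2.14038174  0.90720237 -0.60956104] 295.7711956370423 0.12096859374361789 23.2
```

View pics/scene11.png

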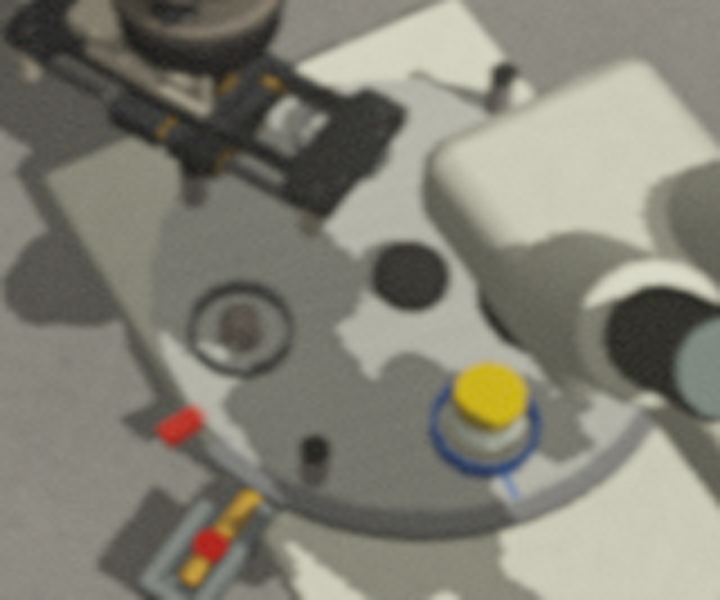

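Emit:
step_arm:
  series:
    - [0,0.065,0.03,0,0.2]
    - [0,0.065,0.03,0,0.2]
    - [0,0.065,0.03,0,0.2]
    - [0,0.065,0.03,0,0.2]

```text
time: 23.65
tool_pos: [0.6422, -0.0149, 0.0647]
tool_rot: [3.141, -0.0, -2.654]
contact_force: [-3.9, 0.4, -0.3]
opening: 0.0004
```

Emit:
step_arm:
  series:
    - [0,0.045,0.025,0,0.13]
    - [0,0.045,0.025,0,0.13]
    - [0,0.045,0.025,0,0.13]
    - [0,0.045,0.025,0,0.13]

```text
time: 24.05
tool_pos: [0.6467, -0.0125, 0.0647]
tool_rot: [3.141, -0.0, -2.613]
contact_force: [-2.9, 0.5, 0.1]
opening: 0.0001
```

```bash
python3 look.py 12
```

```text
[ 0.64673152 -0.01245493  0.06472713] [ 3.14143439e+00 -9.08704836e-05 -2.61295620e+00] [-2.91015866  0.47637283  0.07573081] 301.5849905692008 0.12168011903169756 24.05
```

View pics/scene12.png

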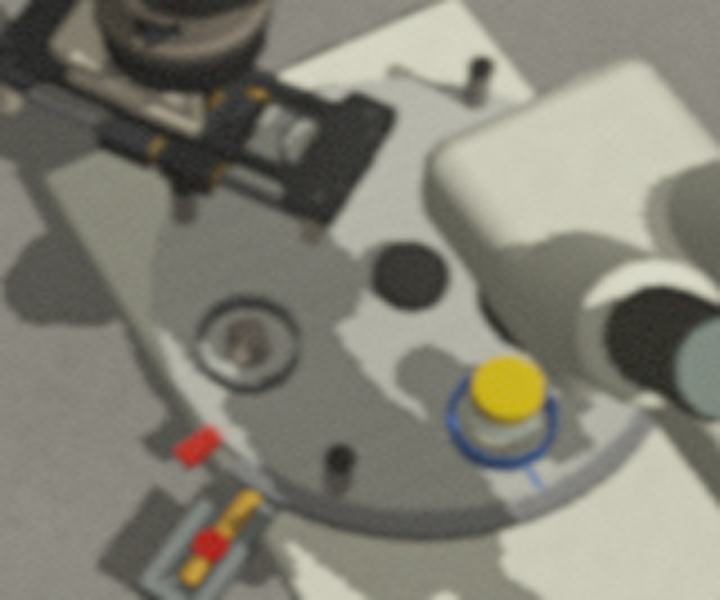

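Emit:
step_arm:
  series:
    - [0,0.04,0.03,0,0.13]
    - [0,0.04,0.03,0,0.13]
    - [0,0.04,0.03,0,0.13]
    - [0,0.04,0.03,0,0.13]

```text
time: 24.5
tool_pos: [0.6511, -0.0098, 0.0648]
tool_rot: [-3.141, 0.0, -2.571]
contact_force: [-1.3, -2.0, -1.0]
opening: 0.0007
```

Emit:
step_arm:
  series:
    - [0,0.04,0.03,0,0.13]
    - [0,0.04,0.03,0,0.13]
    - [0,0.04,0.03,0,0.13]
    - [0,0.04,0.03,0,0.13]

```text
time: 24.9
tool_pos: [0.655, -0.0066, 0.0649]
tool_rot: [-3.141, 0.0, -2.53]
contact_force: [-1.3, -3.2, 0.7]
opening: 0.001
```

```bash
python3 look.py 13
```

```text
[ 0.65503317 -0.00658674  0.06493347] [-3.14114638e+00  4.48665104e-04 -2.52982974e+00] [-1.33734678 -3.19792916  0.6770148 ] 306.3766728000295 0.12145379887617362 24.9
```

View pics/scene13.png

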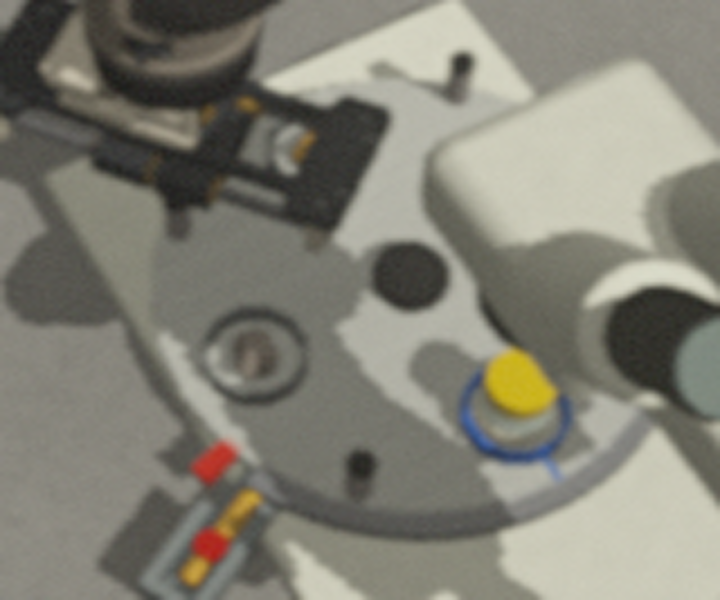

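Emit:
step_arm:
  series:
    - [0,0.024,0.018,0,0.08]
    - [0,0.024,0.018,0,0.08]
    - [0,0.024,0.018,0,0.08]

```text
time: 25.25
tool_pos: [0.6566, -0.0052, 0.0649]
tool_rot: [-3.141, 0.0, -2.511]
contact_force: [-1.1, -2.3, 1.4]
opening: 0.0004
```

Emit:
step_arm:
  series:
    - [0,0.024,0.018,0,0.08]
    - [0,0.024,0.018,0,0.08]
    - [0,0.024,0.018,0,0.08]

```text
time: 25.55
tool_pos: [0.6584, -0.0037, 0.0648]
tool_rot: [3.141, 0.0, -2.492]
contact_force: [-0.4, -2.2, 0.6]
opening: 0.0001
```

```bash
python3 look.py 14
```

```text
[ 0.65835526 -0.00370839  0.06482293] [ 3.14147070e+00  1.29326038e-04 -2.49168530e+00] [-0.39945047 -2.15768914  0.58728858] 308.4488340204534 0.12118588604572893 25.55
```

View pics/scene14.png

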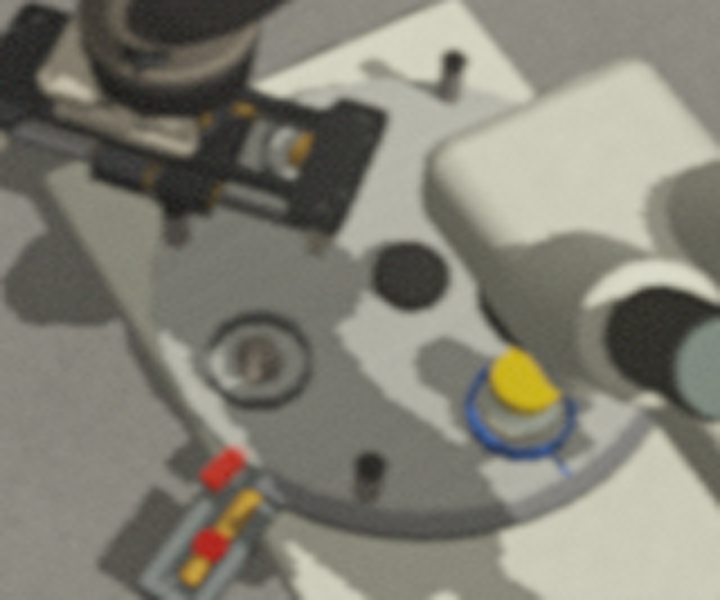

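Emit:
step_arm:
  series:
    - [0,0.024,0.018,0,0.08]
    - [0,0.024,0.018,0,0.08]
    - [0,0.024,0.018,0,0.08]

```text
time: 25.9
tool_pos: [0.6601, -0.0022, 0.0647]
tool_rot: [3.141, 0.0, -2.472]
contact_force: [-1.5, -1.0, 1.4]
opening: 0.0002
```

Emit:
step_arm:
  series:
    - [0,0.022,0.018,0,0.08]
    - [0,0.022,0.018,0,0.08]

```text
time: 26.1
tool_pos: [0.6613, -0.0013, 0.0647]
tool_rot: [3.141, 0.0, -2.46]
contact_force: [-0.3, -0.3, -0.3]
opening: 0.0002
```

Emit:
step_arm:
  series:
    - [0,0.022,0.018,0,0.08]
    - [0,0.022,0.018,0,0.08]

```text
time: 26.3
tool_pos: [0.6624, -0.0004, 0.0647]
tool_rot: [3.141, 0.0, -2.447]
contact_force: [0.1, 0.2, -0.5]
opening: 0.0005
```

```bash
python3 look.py 15
```

```text
[ 6.62411953e-01 -4.39009696e-04  6.46621044e-02] [ 3.14142287e+00  2.51484728e-04 -2.44677821e+00] [ 0.1286561   0.21424555 -0.51901989] 310.91134018836715 0.12125991232528177 26.3
```

View pics/scene15.png

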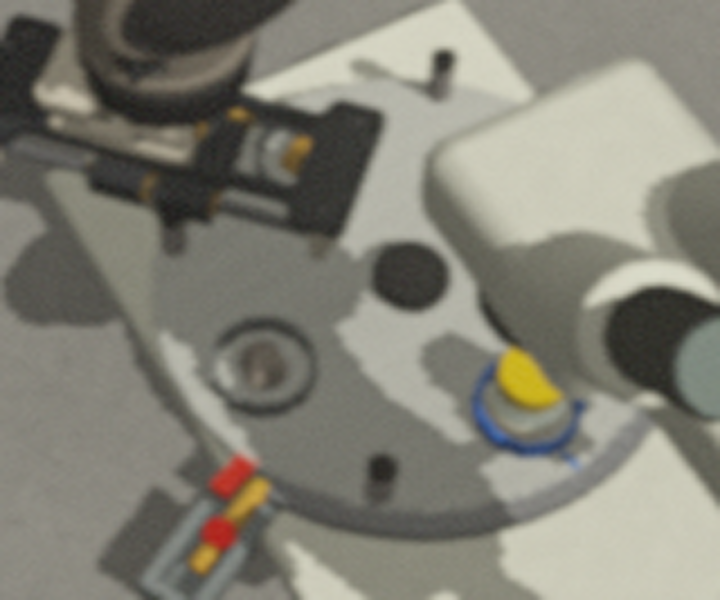

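The brass plunger has moved inward (its knob went from (210,545) to (220,532) in the crop) and the drag vanished, so the catch has dropped. Now I'll creep to the wall.

Emit:
step_arm:
  series:
    - [0,0.018,0.016,0,0]

```text
time: 26.45
tool_pos: [0.6627, -0.0002, 0.0646]
tool_rot: [3.141, -0.0, -2.447]
contact_force: [-1.7, -0.5, 0.5]
opening: 0.0006
```

Emit:
step_arm:
  series:
    - [0,0.018,0.016,0,0]

```text
time: 26.55
tool_pos: [0.663, 0.0001, 0.0647]
tool_rot: [3.141, -0.0, -2.447]
contact_force: [-1.1, -0.9, 0.0]
opening: 0.0005
```

Emit:
step_arm:
  series:
    - [0,0.018,0.016,0,0]

```text
time: 26.65
tool_pos: [0.6634, 0.0006, 0.0647]
tool_rot: [3.141, -0.0, -2.447]
contact_force: [-2.0, 0.3, -0.4]
opening: 0.0004
```

Emit:
step_arm:
  series:
    - [0,0.018,0.016,0,0]

```text
time: 26.75
tool_pos: [0.6639, 0.001, 0.0647]
tool_rot: [3.141, -0.001, -2.447]
contact_force: [-2.2, -1.2, 0.5]
opening: -0.0
```

Emit:
step_arm:
  series:
    - [0,0.018,0.016,0,0]

```text
time: 26.85
tool_pos: [0.664, 0.0011, 0.0646]
tool_rot: [3.141, -0.001, -2.447]
contact_force: [-5.7, -2.4, 2.6]
opening: 0.0006
```

Emit:
step_arm:
  series:
    - [0,0.018,0.016,0,0]

```text
time: 26.95
tool_pos: [0.6641, 0.0012, 0.0646]
tool_rot: [3.141, -0.002, -2.447]
contact_force: [-5.9, -4.4, 3.7]
opening: 0.0001
```

Emit:
step_arm:
  series:
    - [0,0.018,0.016,0,0]

```text
time: 27.05
tool_pos: [0.6642, 0.0013, 0.0647]
tool_rot: [3.14, -0.003, -2.447]
contact_force: [-7.9, -4.8, 4.7]
opening: 0.0004
```

Emit:
step_arm:
  series:
    - [0,0.018,0.016,0,0]

```text
time: 27.15
tool_pos: [0.6643, 0.0014, 0.0646]
tool_rot: [3.14, -0.004, -2.447]
contact_force: [-9.5, -7.4, 5.6]
opening: 0.0004
```

The wall is found: position stalls while force rises to about 12 N. I'll ease slightly and hold over a second.

Emit:
step_arm:
  series:
    - [0,-0.01,-0.01,0,0]
    - [0,0,0,0,0]
    - [0,0,0,0,0]
    - [0,0,0,0,0]

```text
time: 27.55
tool_pos: [0.6642, 0.0013, 0.0646]
tool_rot: [3.14, -0.003, -2.447]
contact_force: [-7.0, -4.1, 3.3]
opening: 0.0005
```

Emit:
step_arm:
  series:
    - [0,0,0,0,0]
    - [0,0,0,0,0]
    - [0,0,0,0,0]
    - [0,0,0,0,0]
    - [0,0,0,0,0]
    - [0,0,0,0,0]

```text
time: 28.15
tool_pos: [0.6642, 0.0013, 0.0646]
tool_rot: [3.14, -0.003, -2.447]
contact_force: [-7.3, -5.0, 3.7]
opening: 0.0006
```

Emit:
step_arm:
  series:
    - [0,0,0,0,0]
    - [0,0,0,0,0]
    - [0,0,0,0,0]
    - [0,0,0,0,0]

```text
time: 28.55
tool_pos: [0.6642, 0.0013, 0.0646]
tool_rot: [3.14, -0.003, -2.448]
contact_force: [-7.0, -4.6, 2.9]
opening: 0.0006
```

```bash
python3 look.py 16
```

```text
[0.66423096 0.00133639 0.06463517] [ 3.14017652 -0.00342566 -2.44750019] [-6.95451112 -4.58501341  2.87424895] 312.11156689242495 0.12113602957709751 28.55
```

View pics/scene16.png

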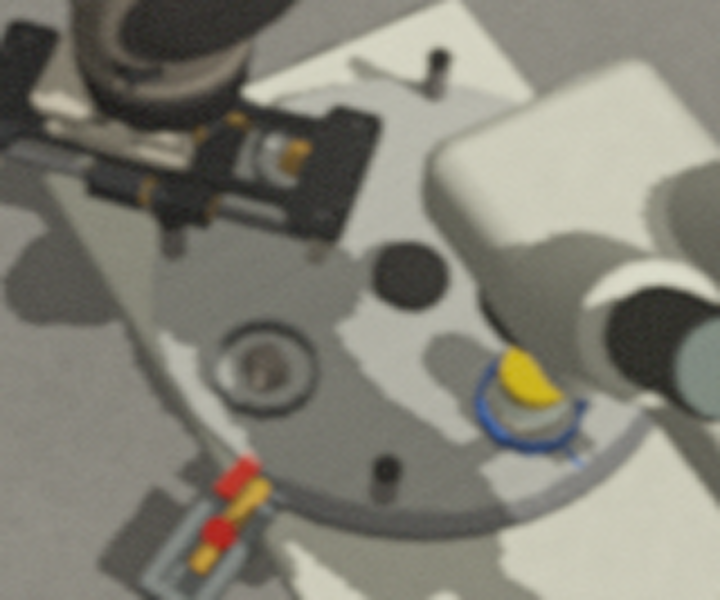

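Plunger knob at (220,532), nose against the red block; locked. The hold averaged about 8.4 N, so I'll bring it nearer to 10 N and hold for a full second again.

Emit:
step_arm:
  series:
    - [0,0.009,0.009,0,0]
    - [0,0,0,0,0]

```text
time: 28.8
tool_pos: [0.6643, 0.0014, 0.0647]
tool_rot: [3.14, -0.004, -2.447]
contact_force: [-9.0, -4.7, 3.4]
opening: 0.0002
```

Emit:
step_arm:
  series:
    - [0,0.004,0.004,0,0]
    - [0,0,0,0,0]
    - [0,0,0,0,0]

```text
time: 29.1
tool_pos: [0.6643, 0.0014, 0.0647]
tool_rot: [3.14, -0.004, -2.447]
contact_force: [-7.9, -5.4, 4.8]
opening: 0.0004
```

Emit:
step_arm:
  series:
    - [0,0,0,0,0]
    - [0,0,0,0,0]
    - [0,0,0,0,0]
    - [0,0,0,0,0]
    - [0,0,0,0,0]
    - [0,0,0,0,0]

```text
time: 29.7
tool_pos: [0.6643, 0.0014, 0.0647]
tool_rot: [3.14, -0.004, -2.448]
contact_force: [-8.3, -5.1, 4.9]
opening: 0.0004
```

Emit:
step_arm:
  series:
    - [0,0,0,0,0]
    - [0,0,0,0,0]
    - [0,0,0,0,0]
    - [0,0,0,0,0]
    - [0,0,0,0,0]
    - [0,0,0,0,0]

```text
time: 30.3
tool_pos: [0.6643, 0.0014, 0.0646]
tool_rot: [3.14, -0.004, -2.447]
contact_force: [-8.1, -5.2, 4.3]
opening: 0.0005
```

About 9.8 N held for more than 1.2 s. Now I'll back off and lift.

Emit:
step_arm:
  series:
    - [0,-0.1,-0.1,0,0]
    - [0,-0.3,-0.25,0,0]
    - [0,-0.2,-0.2,0,0]
    - [0,0,0,0.5,0]
    - [0,0,0,0.8,0]
    - [0,0,0,0.8,0]
    - [0,0,0,0.8,0]
    - [0,0,-0.5,0.8,0]
    - [0,0,-1,0.5,0]
    - [0,0,-1,0,0]
    - [0,0,-1,0,0]
    - [0,0,-1,0,0]

```text
time: 31.5
tool_pos: [0.6513, -0.1245, 0.1712]
tool_rot: [-3.14, 0.001, -2.447]
contact_force: [0.7, -1.2, 0.1]
opening: 0.0004
```

Emit:
step_arm:
  series:
    - [0,-1,-0.8,0,0]
    - [0,-1,-0.8,0,0]
    - [0,-1,-0.8,0,0]
    - [0,-1,-0.8,0,0]
    - [0,-1,-0.5,0,0]
    - [0,0,0,0,0]

```text
time: 32.1
tool_pos: [0.5239, -0.2177, 0.171]
tool_rot: [-3.141, -0.0, -2.45]
contact_force: [0.5, 0.9, 0.5]
opening: 0.0007
```

```bash
python3 look.py 17; python3 - <<'E'
from cell import vision
from h import *
d=vision.read_camera("top");pickle.dump(d,open("top17.pkl","wb"))
cv2.imwrite("pics/top17.png",cv2.resize(d["pixels"],(780,585),interpolation=cv2.INTER_CUBIC))
d=load("scene17")
for n,lo,hi in [("yel",(20,120,90),(35,255,255)),("grn",(50,120,50),(80,255,255)),("pur",(130,90,40),(160,255,255))]:
    for k in ("scene0","scene17"): print(k,n,[c.tolist() for c,s in blobs(load(k),lo,hi)[0]])
E
```

```text
[ 0.52391708 -0.21767768  0.17098789] [-3.14113907e+00 -3.09780920e-04 -2.45028346e+00] [0.45403565 0.87609362 0.54924624] 259.17112281748405 0.3144776811296467 32.1
scene0 yel [[242.5, 163.6], [262.9, 360.9], [252.9, 376.4]]
scene17 yel [[277.6, 271.8], [326.6, 328.8], [265.3, 358.0], [254.7, 373.5]]
scene0 grn [[292.3, 165.9]]
scene17 grn [[292.1, 166.2]]
scene0 pur [[216.6, 179.4], [248.0, 194.3]]
scene17 pur [[216.7, 179.8], [248.0, 194.2]]
```

View pics/scene17.png

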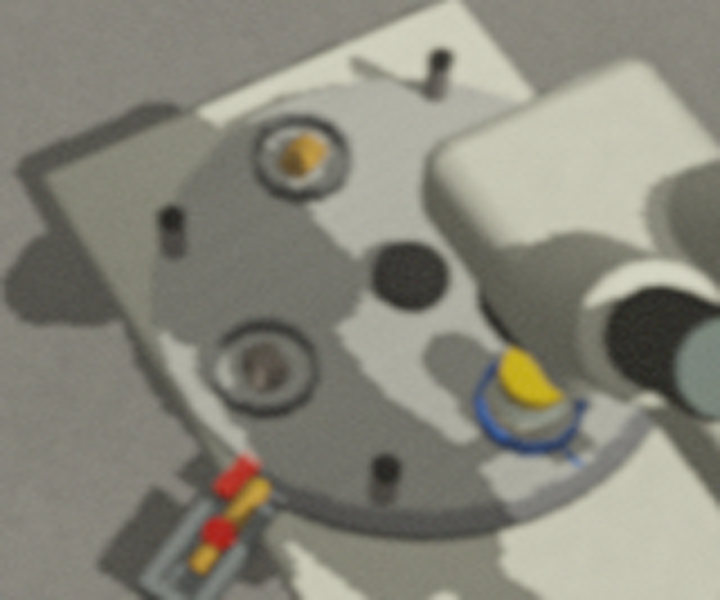

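View pics/top17.png

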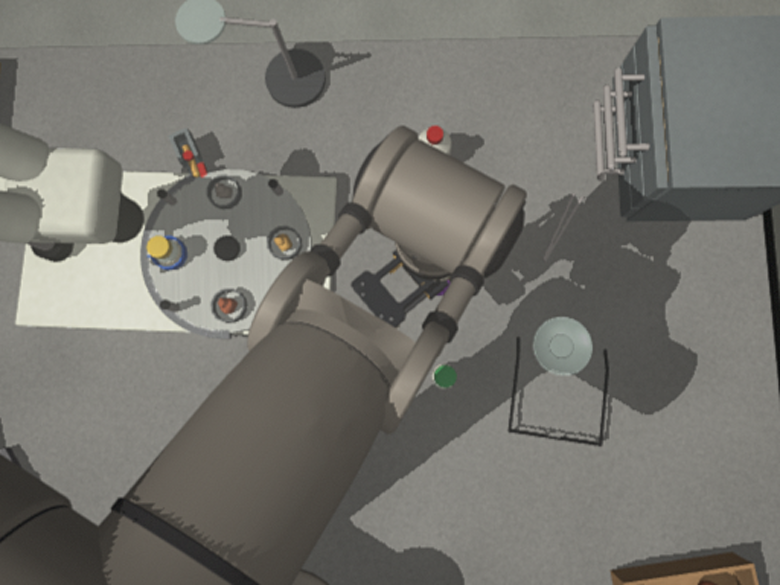

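The jar is upright in the blue nest (top view, 165,248), the plunger is home against the red block and the bystanders have not moved. The gripper is clear at z = 0.17 m with about zero force. Handing in.

```bash
python3 -c "
from cell import hand_in
print(hand_in())"
```

```text
the job is handed in; nothing more can be done
None
```

The job is done and handed in at about 32 s of robot time; no verdict was reported.

- **Jar:** I set the yellow-lidded jar upright in the blue nest. It touched the floor at the predicted height, with under 8 N pressing down before I released it.
- **Turning and locking:** I pushed the 225° peg and turned the wheel roughly 135–140° counter-clockwise with about 3–6 N. The catch dropped, and I crept on to the wall. I leaned on it at about 8.4 N for 1.4 s, then at about 9.8 N for about 1.5 s. The highest force read at the end of a move was about 13 N in total, or 12 N horizontally. The wheel did not move while I leaned on it.
- **Last checks:** The final pictures show the plunger in the notch, the jar standing in its nest under the objective, and the gripper clear of everything. The green and purple jars are at the same pixels as at the start. The dish, glasses and bottle I checked only by eye, and the arm hid the white jar in the last top view.
- **Disagreements:** The wrist and top cameras differed by 3–4 mm on the nest and wheel centre. I settled this with a close wrist view before lowering the jar. Early in the push, the sideways force was larger than expected because the finger was sliding on the peg. It went away once the tool turned with the wheel.

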